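Brand the key fobs

ROBOT

A 6-joint arm with a two-finger parallel gripper is mounted at the origin on the work surface. World frame = base frame: x ahead of the robot, y to its left, z up, the work surface at z = 0. Lengths are in m, angles in rad, forces in N, time in s.
With the tool pointing down it reaches from about 0.275 to 0.85 m from the base axis. Payload 5.2 kg.
Tool frame: the origin (TCP) lies between the finger pads, 19 mm behind the fingertips; this is the grasp point; y points along the fingers, z is the direction in which the jaws open and shut, and the axes are right-handed (so a half turn about y gives the same grasp; the last joint's range is limited). The gripper opens to 85 mm and grips with 20 to 120 N. Pads are 22 mm wide; open, the fingers measure 114 mm over their backs; the gripper's body (76 mm by 85 mm) begins 54 mm behind the grasp point. The pads swing forward as they close: fully open they stand 13 mm farther back than shut.
Start: joints at [0.99, 0.259, 1.535, -0, 1.348, -0.203], TCP at [0.203, 0.511, 0.25] pointing down, gripper open.
Joint ranges: [-3.14, 3.14], [-0.91, 2.08], [0.19, 2.58], [-1.22, 4.36], [0.22, 2.71], [-3.12, 3.12]. Speed limits (rad/s): [2.57, 2.57, 3.14, 3.14, 3.14, 3.14].

INTERFACE

Orientations are given as [roll, pitch, yaw] about the fixed x, y, z axes, in that order (R = Rz(yaw) Ry(pitch) Rx(roll)).
In Python, from bench import read_state, imaging, env gives the robot as it stands.
- The arm moves only by the shell command python3 -m handwheel 'ROWS' [FORCE]. ROWS is JSON, a list of rows, each a list of 7 numbers: the turn, a rotation vector about the world's x, y, z in rad, then the shift along the world's x, y, z in cm, then the opening, from -1 (shut) to 1 (fully open). In form: [[wx, wy, wz, tx, ty, tz, grip], ...]. A call has 1 to 8 rows; each row is the pose to reach, as a shift and turn from the pose commanded when the call began; what a row does not reach only later rows make up. A row lasts 1/10 s, in which the tool goes at most 50 mm and 8.59 degrees, less where a joint would pass 70% of its speed; a pose out of reach is approached as far as the arm can. A call with a gripper value outside its range is refused whole. The fingers move at their own pace and stop on an object; FORCE is the grip in N (left out, the last holds). Time passes only in rows, so rows that repeat a pose let the fingers close. It gives the time, the measured TCP pose, the force and the opening at its end, in the units of the state.
- read_state(): the state, without advancing time (a new reading comes with each control period).
- imaging.get_image(name): name is "side" or "top"; returns a dict with "frame" (400x640x3 uint8, red, green, blue), "fx", "fy", "cx", "cy" (pixels), "k1" (the pictures are not rectified: a ray, as slopes to the right and down, at radius r is drawn at 1 + k1 r^2 times it, then the intrinsics apply), "T" (4x4, takes a point from camera to world coordinates). Camera axes: x right, y up, looking along -z (the intrinsics and any distortion apply to the point x, -y, -z); pixel columns grow to the right and rows downward; lengths in m; the calibration is good to about 2 mm. A picture is of the moment at which its call begins. There is no depth.
- env.close_job(): hands the job in, once; it reports no verdict.
The state is a dict: "time": time; "joint_pos": joint angles; "qvel": joint speeds; "tau": joint torques, N m; "ee_pos": TCP position; "tcp_rot": TCP orientation; "force": force on the tool from outside, world axes, zero at the start; "wrist_torque": the same for the moment, N m; "opening": finger opening in m.
Only numpy, scipy, OpenCV 4.12 (cv2) and the standard library are available. Lean on these libraries where they do the work, as an engineer would, in place of code of your own. Each camera call takes 0.05 s, during which the arm holds its last target.

TASK

Brand the wooden key fobs on the bench (two or three): lay every one flat in a nest of the branding press's bed, slide the bed fully home, and with the heat still on push the palm plunger down to its stop and hold it there for a second. Then draw the bed out, lay the branded fobs flat in the display board, one to a compartment, and turn the heat dial fully off (anticlockwise). Leave the carver's other tools and the owl where they are.

Things in the scene. Friction and masses are not known exactly. Their poses are not given: they have to be found in the camera images.
- fob1: key-fob blank of pale wood, one of two or three alike (one name may be absent), 60 x 26 x 14 mm, lying flat; both faces alike, 12 to 21 g. Origin at mid length, width and thickness (7 mm above its underside); x along it, z up. Blade 46 x 26 mm from x = -15 to +31 mm; round eye end, 16 mm wide with a brass eyelet, reaches x = -29 mm. Starts with the eye roughly towards the robot (yaw -0.9 to 0.9)
- fob2: key-fob blank of pale wood, one of two or three alike (one name may be absent), 60 x 26 x 14 mm, lying flat; both faces alike, 12 to 21 g. Origin at mid length, width and thickness (7 mm above its underside); x along it, z up. Blade 46 x 26 mm from x = -15 to +31 mm; round eye end, 16 mm wide with a brass eyelet, reaches x = -29 mm. Starts with the eye roughly towards the robot (yaw -0.9 to 0.9)
- fob3: key-fob blank of pale wood, one of two or three alike (one name may be absent), 60 x 26 x 14 mm, lying flat; both faces alike, 12 to 21 g. Origin at mid length, width and thickness (7 mm above its underside); x along it, z up. Blade 46 x 26 mm from x = -15 to +31 mm; round eye end, 16 mm wide with a brass eyelet, reaches x = -29 mm. Starts with the eye roughly towards the robot (yaw -0.9 to 0.9)
- nest1 (a point): nest 1 of 3 in the press's sliding bed (1 leftmost, 57 mm apart): point on its flat floor under a seated fob's origin; moves with the bed. z up, x away from the robot along the slide. 4 mm deep, shaped to the fob with 2 mm clearance all round: 30 mm wide, narrowing to 20 mm for the eye, which points to -x (no other way fits). A seated fob stands 10 mm proud; rim between nests 27 mm wide
- nest2 (a point): nest 2 of 3 in the press's sliding bed (1 leftmost, 57 mm apart): point on its flat floor under a seated fob's origin; moves with the bed. z up, x away from the robot along the slide. 4 mm deep, shaped to the fob with 2 mm clearance all round: 30 mm wide, narrowing to 20 mm for the eye, which points to -x (no other way fits). A seated fob stands 10 mm proud; rim between nests 27 mm wide
- nest3 (a point): nest 3 of 3 in the press's sliding bed (1 leftmost, 57 mm apart): point on its flat floor under a seated fob's origin; moves with the bed. z up, x away from the robot along the slide. 4 mm deep, shaped to the fob with 2 mm clearance all round: 30 mm wide, narrowing to 20 mm for the eye, which points to -x (no other way fits). A seated fob stands 10 mm proud; rim between nests 27 mm wide
- bed (a joint): slide of the aluminium bed, m: 0 = fully home under the dies (end stop), 0.115 = fully out towards the robot (end stop); it slides along -x of the nests, friction about 2.5 N, and stays where it is left. Starts 0.095 to 0.115, clear for loading
- bed_handle (a point): the bed's handle: upright black post, 16 mm diameter, on a tongue 95 mm in front (-x) of the nest centres; the point is on its axis 16 mm below the post's top and 28 mm above the tongue, a good height for the TCP when gripping from above. Axes as the nests'
- plunger (a joint): spring plunger of the press, m: 0 = up (it returns by itself), 0.018 = down at its stop, where the three brass dies meet seated fobs (a fob not lying flat in its nest blocks it). Spring force about 4 N at the top, 13 N at the stop
- plunger_top (a point): centre of the top of the plunger's dark wooden palm knob (52 mm diameter, nearly flat top), 206 mm above the bench when up; goes straight down. It is over the middle nest when the bed is home. Crosshead below it: 56 mm deep (x), 262 mm wide, top 134 mm above the bench; die block under that 66 mm deep, its underside 59 mm above the bench when up
- dial (a joint): heat dial, rad: 0 = off (fully anticlockwise seen from above, end stop), grows clockwise; starts between 0.8 and 1.45. Friction about 0.03 Nm, stays where left
- dial_grip (a point): on the dial's vertical axis, 7 mm below the top of its black bar grip (40 mm long, 14 mm wide, 32 mm high), a good height for the TCP. The bar lies along this point's x axis, which turns with the dial; the dial is on the steel box at the press's left side, 45 mm high
- slot1 (a point): compartment 1 of 3 in the brown wooden display board (92 x 186 mm, 11 mm high, fixed): centre of its felt-lined floor, 6 mm above the bench; z up, x along the compartment. 74 mm long (x), 36 mm wide (y), 5 mm deep; 58 mm apart
- slot2 (a point): compartment 2 of 3 in the brown wooden display board (92 x 186 mm, 11 mm high, fixed): centre of its felt-lined floor, 6 mm above the bench; z up, x along the compartment. 74 mm long (x), 36 mm wide (y), 5 mm deep; 58 mm apart
- slot3 (a point): compartment 3 of 3 in the brown wooden display board (92 x 186 mm, 11 mm high, fixed): centre of its felt-lined floor, 6 mm above the bench; z up, x along the compartment. 74 mm long (x), 36 mm wide (y), 5 mm deep; 58 mm apart
- gouge1: carving gouge with a pale wooden handle, 240 mm long, lying at the back left of the fobs; not part of the job. Origin at the middle of its underside
- gouge2_blade (a point): blade end of a carving gouge with a pale wooden handle, 220 mm long, lying across the bench between the robot and the press, handle towards -y; not part of the job
- mallet_handle (a point): handle end of a round carver's mallet, 235 mm long, lying across the bench between the robot and the display board, its head (80 mm high) towards +y; not part of the job
- owl: small standing carved owl, 62 mm wide, 114 mm tall, behind the display board; not part of the job. Origin at the middle of its underside
- knife: carving knife, 150 mm long, lying left, near the fobs; not part of the job. Origin at the middle of its underside
- brush: flat brush, 190 mm long, right of the display board; not part of the job. Origin at the middle of its underside
Not all that is in view belongs to the job. What is shaped like the fob3 but pink is not meant.

How it is judged:
On the way, in this order (a step that is already met when the one before it is completed fails the run):
1. every fob lies flat in a nest of the bed (x of fob1 in the frame of nest2 between -0.006 and 0.006 m and y of fob1 in the frame of nest2 between -0.065 and 0.065 m and z of fob1 in the frame of nest2 between 0.0052 and 0.0088 m and angle between the z axis of each of fob1, fob2, fob3 and the z axis of nest2, either way round below 0.06 rad and x of fob2 in the frame of nest2 between -0.006 and 0.006 m and y of fob2 in the frame of nest2 between -0.065 and 0.065 m and z of fob2 in the frame of nest2 between 0.0052 and 0.0088 m and x of fob3 in the frame of nest2 between -0.006 and 0.006 m and y of fob3 in the frame of nest2 between -0.065 and 0.065 m and z of fob3 in the frame of nest2 between 0.0052 and 0.0088 m), for 0.2 s.
2. with every fob seated, the bed home and the heat on, the plunger is held at its stop (all of step 1 and value of joint bed below 0.004 m and value of joint plunger above 0.0165 m and value of joint dial above 0.5 rad), for 0.5 s.
At the end, for the whole second after the job is handed in: every fob lies flat (within 3 degrees) on the floor of a compartment of the display board and at rest, the heat dial is within 0.08 rad of its off stop, and the plunger is up again; where the bed is left does not matter (x of fob1 in the frame of slot2 between -0.012 and 0.012 m and y of fob1 in the frame of slot2 between -0.072 and 0.072 m and z of fob1 in the frame of slot2 between 0.0052 and 0.0088 m and angle between the z axis of each of fob1, fob2, fob3 and the z axis of slot2, either way round below 0.06 rad and x of fob2 in the frame of slot2 between -0.012 and 0.012 m and y of fob2 in the frame of slot2 between -0.072 and 0.072 m and z of fob2 in the frame of slot2 between 0.0052 and 0.0088 m and x of fob3 in the frame of slot2 between -0.012 and 0.012 m and y of fob3 in the frame of slot2 between -0.072 and 0.072 m and z of fob3 in the frame of slot2 between 0.0052 and 0.0088 m and value of joint dial below 0.08 rad and value of joint plunger below 0.003 m and linear speed of each of fob1, fob2, fob3 below 0.02 m/s); the robot touches nothing.
It fails at once if one of the other tools or the owl was moved by more than 40 mm (distance of any of gouge1, gouge2_blade, mallet_handle, owl, knife, brush from where it was at the start of the episode above 0.04 m).
Of fob1, fob2, fob3 only 2 to 3 are there at a start; the rules pass over those that are not, and their reading is None.
At some moment in a run one of fob1, fob2, fob3 may be knocked a few centimetres aside while the robot is not near it.
Once in a run the grip may slacken for a moment while it holds something.
It also fails if it takes over 210 s, if anything falls off the work surface, if the arm or the gripper's body presses on something with over 40 N, if the wrist force passes 120 N, or if a joint passes its speed limit or range.

## Working session

There is one attempt and no reset: what is moved stays moved. The work goes in short steps, Python scripts to look and compute and a shell command to move; the robot and the scene stay as the last step left them, time stands still between calls to the robot, and variables do not carry over. Pictures are saved under pics/ and viewed, and the job is handed in when it is done.

```bash
ls; mkdir -p pics; python3 - <<'E'
from bench import read_state, imaging
import cv2, numpy as np
print(read_state())
for n in ("top","side"):
    d=imaging.get_image(n); cv2.imwrite(f"pics/{n}0.png",d["frame"][:,:,::-1])
    print(n,{k:d[k] for k in d if k not in("frame",)})
E
```

```text
pics
{'time': 0.0, 'joint_pos': array([ 9.90215565e-01,  2.59327780e-01,  1.53612244e+00,  1.55424182e-06,
        1.34802844e+00, -2.02817565e-01]), 'qvel': array([-0.00112395, -0.0001668 ,  0.00079116, -0.00037524,  0.00066376,
       -0.00087072]), 'tau': array([ 9.80901277e-04, -4.46011555e+01, -2.90576041e+01, -2.22679951e-04,
        1.16065567e-02, -2.16434657e-06]), 'ee_pos': array([0.20255767, 0.51078035, 0.24916708]), 'tcp_rot': array([-1.57264337e+00,  3.81381873e-04, -3.77763893e-01]), 'force': array([-0.26416684,  0.00553201, -0.99012745]), 'wrist_torque': array([-0.04118767, -0.01361696,  0.04663248]), 'opening': 0.08544196488628172}
top {'fx': 436.4754173995221, 'fy': 436.4754173995221, 'cx': 314.8781472553182, 'cy': 202.0027108307136, 'k1': -0.0432047409801191, 'T': array([[-0.01049974,  0.99606186, -0.08803713,  0.38675933],
       [-0.99967243, -0.01251121, -0.02232735, -0.04882045],
       [-0.02334087,  0.08777386,  0.99586694,  1.41633204],
       [ 0.        ,  0.        ,  0.        ,  1.        ]])}
side {'fx': 462.4816685980465, 'fy': 462.4816685980465, 'cx': 317.0933564351749, 'cy': 196.27039616092415, 'k1': -0.06508107920634366, 'T': array([[-0.95422733,  0.21103437, -0.21193086,  0.13355456],
       [-0.29907394, -0.66800793,  0.68141044,  1.12544045],
       [ 0.00222952,  0.71360346,  0.70054631,  1.33394702],
       [ 0.        ,  0.        ,  0.        ,  1.        ]])}
```

View pics/top0.png

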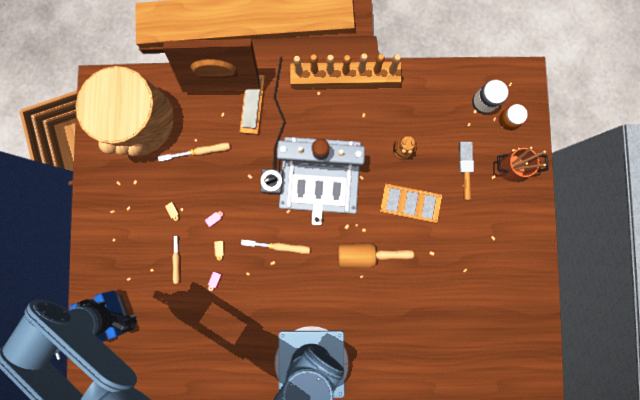

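View pics/side0.png

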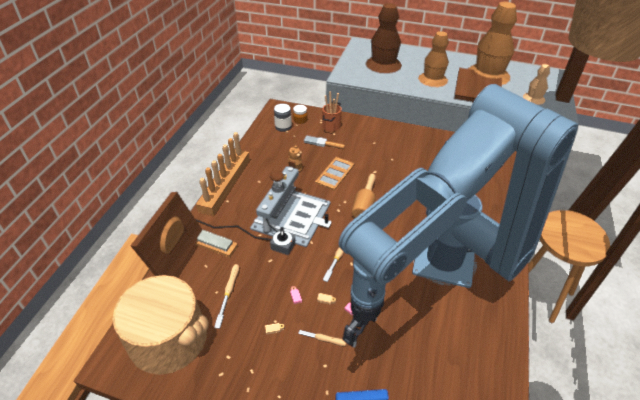

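```bash
cat > h.py <<'E'
from bench import read_state, imaging
import cv2, numpy as np
def get(n): return imaging.get_image(n)
def K(d): return np.array([[d["fx"],0,d["cx"]],[0,d["fy"],d["cy"]],[0,0,1.]])
def ray(d,px):
    px=np.asarray(px,float).reshape(-1,1,2)
    s=(px[:,0]-[d["cx"],d["cy"]])/[d["fx"],d["fy"]]
    u=s.copy()
    for _ in range(20):
        u=s/(1+d["k1"]*(u**2).sum(1,keepdims=True))
    v=np.c_[u[:,0],-u[:,1],-np.ones(len(u))]@d["T"][:3,:3].T
    return d["T"][:3,3],v
def plane(d,px,z):
    o,v=ray(d,px); t=(z-o[2])/v[:,2]; return (o+v*t[:,None])
def proj(d,P):
    P=np.atleast_2d(P).astype(float); c=(P-d["T"][:3,3])@d["T"][:3,:3]
    u=np.c_[c[:,0],-c[:,1]]/(-c[:,2:3]); u=u*(1+d["k1"]*(u**2).sum(1,keepdims=True))
    return u*[d["fx"],d["fy"]]+[d["cx"],d["cy"]]
def tri(d1,p1,d2,p2):
    o1,v1=ray(d1,p1);o2,v2=ray(d2,p2);A=np.zeros((3,3));b=np.zeros(3)
    for o,v in((o1,v1[0]),(o2,v2[0])):
        v=v/np.linalg.norm(v);M=np.eye(3)-np.outer(v,v);A+=M;b+=M@o
    return np.linalg.solve(A,b)
def crop(d,x0,y0,x1,y1,s,name):
    c=cv2.resize(d["frame"][y0:y1,x0:x1],None,fx=s,fy=s,interpolation=cv2.INTER_CUBIC)
    cv2.imwrite(name,c[:,:,::-1])
def yellow(d,box):
    hsv=cv2.cvtColor(d["frame"],cv2.COLOR_RGB2HSV)
    m=cv2.inRange(hsv,(18,60,150),(35,255,255)); k=np.zeros_like(m); x0,y0,x1,y1=box; k[y0:y1,x0:x1]=m[y0:y1,x0:x1]; return k
E
python3 - <<'E'
from h import *
d=get("top")
crop(d,150,190,250,300,5,"pics/c1.png")
crop(d,250,130,450,230,4,"pics/c2.png")
s=get("side"); crop(s,240,270,380,370,5,"pics/c3.png")
hsv=cv2.cvtColor(d["frame"],cv2.COLOR_RGB2HSV)
for p in((172,211),(219,251),(214,218),(214,281)): print(p,hsv[p[1],p[0]])
E
```

```text
(172, 211) [ 27  61 255]
(219, 251) [ 27  61 255]
(214, 218) [154  23 255]
(214, 281) [155  24 255]
```

View pics/c1.png

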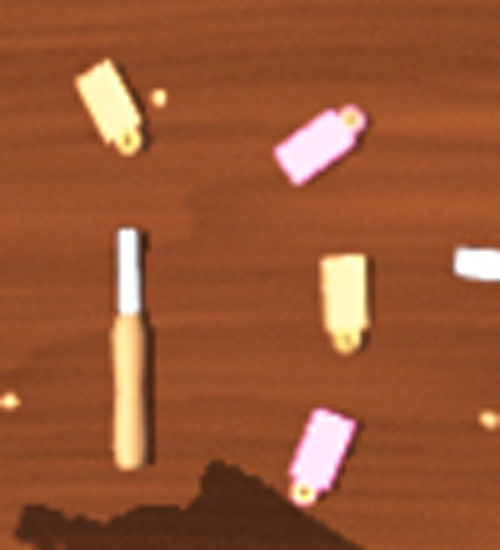

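View pics/c2.png

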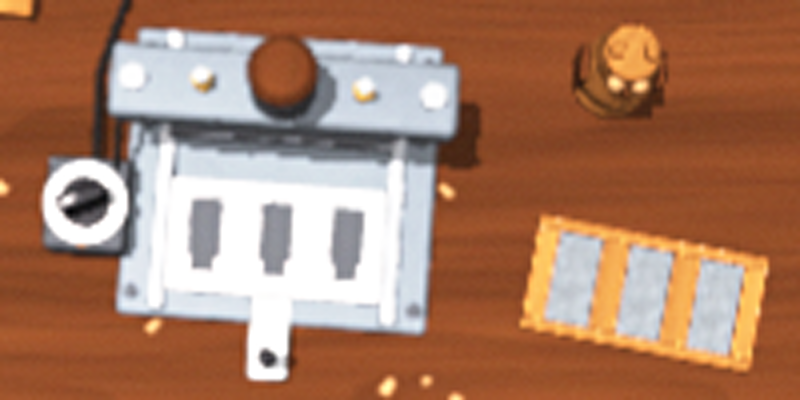

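View pics/c3.png

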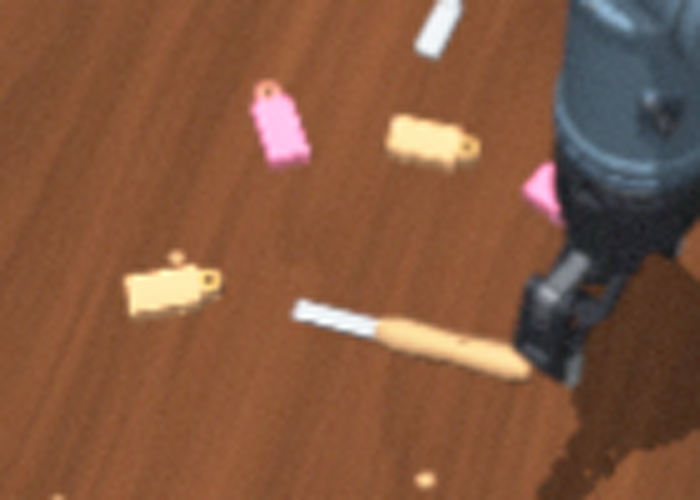

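Top view: pale‑wood fobs are A (172,211) and B (219,251); the pink look‑alikes at (214,218) and (214,281) are excluded. The crop confirms the colours. The press bed is at about (318,188), the board at (411,203). The area under the arm still has to be checked for a third fob.

```bash
cat >> h.py <<'E'
def fobs(d,box=(75,60,560,330),ztop=0.014,amin=60,amax=400,name="top"):
    hsv=cv2.cvtColor(d["frame"],cv2.COLOR_RGB2HSV)
    m=cv2.inRange(hsv,(20,40,215),(34,140,255)); k=np.zeros_like(m); x0,y0,x1,y1=box; k[y0:y1,x0:x1]=m[y0:y1,x0:x1]
    k=cv2.morphologyEx(k,cv2.MORPH_CLOSE,np.ones((3,3)))
    cs,_=cv2.findContours(k,cv2.RETR_EXTERNAL,cv2.CHAIN_APPROX_NONE); out=[]
    for c in cs:
        a=cv2.contourArea(c)
        if not amin<a<amax: continue
        mm=np.zeros_like(k);cv2.drawContours(mm,[c],-1,255,-1)
        ys,xs=np.nonzero(mm); P=plane(d,np.c_[xs,ys],ztop)[:,:2]
        me=P.mean(0); w,V=np.linalg.eigh(np.cov((P-me).T)); ax=V[:,1]
        t=(P-me)@ax
        if (t**3).mean()>0: ax=-ax; t=-t   # tail (eye) is on negative side
        # centre of extents
        mid=(t.max()+t.min())/2; n=np.array([-ax[1],ax[0]]); 
        org=me+ax*0+0
        out.append(dict(px=(xs.mean().round(1),ys.mean().round(1)),area=a,me=me.round(4),L=round(np.ptp(t),4),mid=round(mid,4),W=round(np.ptp((P-me)@n),4),yaw=round(np.arctan2(ax[1],ax[0]),3),org=(me+ax*(mid-0.001)).round(4)))
    return out
E
python3 - <<'E'
from h import *
d=get("top"); s=get("side")
for f in fobs(d): print(f)
# bed nests: dark grey on white
x0,y0=285,170; sub=d["frame"][170:210,285:350]
print(cv2.cvtColor(sub,cv2.COLOR_RGB2GRAY)[16,::2])
g=cv2.cvtColor(d["frame"],cv2.COLOR_RGB2GRAY); m=np.zeros_like(g); m[176:204,293:346]=(g[176:204,293:346]<170)*255
n,l,st,ce=cv2.connectedComponentsWithStats(m)
for i in range(1,n):
    if st[i,4]>40:
        ys,xs=np.nonzero(l==i);P=plane(d,np.c_[xs,ys],0.03)[:,:2];e=np.linalg.eigh(np.cov(P.T))[1][:,1]
        print("nest",st[i],ce[i],P.mean(0).round(4),np.arctan2(e[1],e[0]).round(3))
hsv=cv2.cvtColor(d["frame"],cv2.COLOR_RGB2HSV)
m=np.zeros_like(g); m[180:225,380:445]=((hsv[180:225,380:445,1]<70)&(hsv[180:225,380:445,2]>90))*255
n,l,st,ce=cv2.connectedComponentsWithStats(m)
for i in range(1,n):
    if st[i,4]>40:
        ys,xs=np.nonzero(l==i);P=plane(d,np.c_[xs,ys],0.006)[:,:2];e=np.linalg.eigh(np.cov(P.T))[1][:,1]
        print("slot",st[i],ce[i],P.mean(0).round(4),np.arctan2(e[1],e[0]).round(3))
crop(s,240,150,360,260,6,"pics/c4.png"); crop(d,255,130,370,230,6,"pics/c5.png")
E
```

```text
{'px': (np.float64(394.7), np.float64(254.2)), 'area': 119.5, 'me': array([ 0.3405, -0.27  ]), 'L': np.float64(0.1115), 'mid': np.float64(-0.0006), 'W': np.float64(0.013), 'yaw': np.float64(-1.579), 'org': array([ 0.3405, -0.2683])}
{'px': (np.float64(289.7), np.float64(247.7)), 'area': 122.0, 'me': array([0.3647, 0.065 ]), 'L': np.float64(0.1262), 'mid': np.float64(-0.0035), 'W': np.float64(0.0148), 'yaw': np.float64(-1.69), 'org': array([0.3652, 0.0695])}
{'px': (np.float64(218.8), np.float64(249.0)), 'area': 99.0, 'me': array([0.3626, 0.2938]), 'L': np.float64(0.0575), 'mid': np.float64(-0.003), 'W': np.float64(0.0233), 'yaw': np.float64(0.037), 'org': array([0.3586, 0.2937])}
{'px': (np.float64(171.7), np.float64(210.7)), 'area': 99.5, 'me': array([0.488 , 0.4498]), 'L': np.float64(0.0576), 'mid': np.float64(-0.0021), 'W': np.float64(0.0249), 'yaw': np.float64(0.48), 'org': array([0.4853, 0.4484])}
{'px': (np.float64(211.1), np.float64(147.9)), 'area': 107.0, 'me': array([0.6938, 0.3222]), 'L': np.float64(0.1143), 'mid': np.float64(-0.0006), 'W': np.float64(0.015), 'yaw': np.float64(-1.414), 'org': array([0.6935, 0.3238])}
[231 231 254 239 255 255 195 146 149 141 245 255 255 255 255 213 143 148
 142 253 255 255 255 255 182 141 145 140 254 255 255 251 235]
nest [298 180   7  17 108] [300.77777778 187.64814815] [0.556  0.0269] 3.061
nest [315 181   8  17 106] [318.45283019 188.86792453] [ 0.5513 -0.0296] 3.054
nest [333 183   8  17 109] [336.28440367 190.3853211 ] [ 0.5457 -0.0865] 3.015
slot [386 188  15  24 245] [392.96326531 199.29387755] [ 0.5171 -0.2701] 2.92
slot [404 191  14  24 246] [410.62601626 202.84552846] [ 0.5048 -0.3269] 2.937
slot [422 195  14  24 247] [428.40080972 206.22267206] [ 0.4932 -0.384 ] 2.933
```

View pics/c4.png

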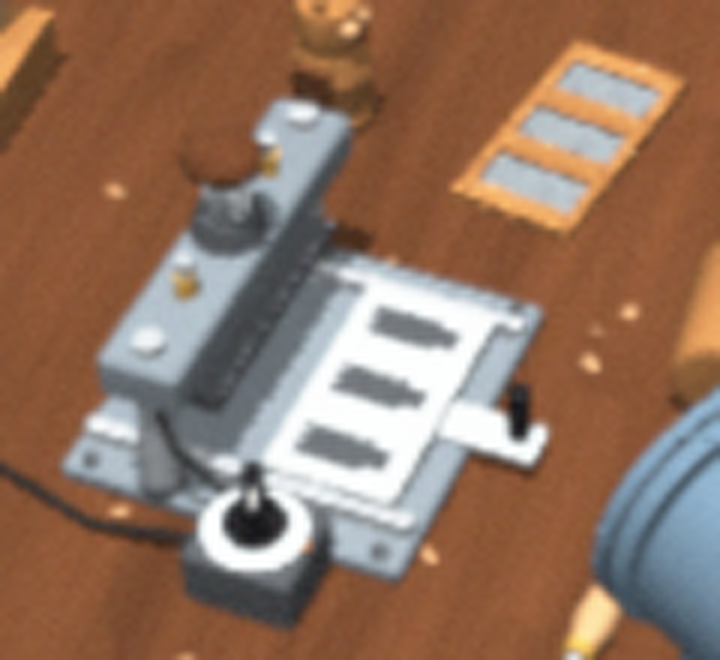

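View pics/c5.png

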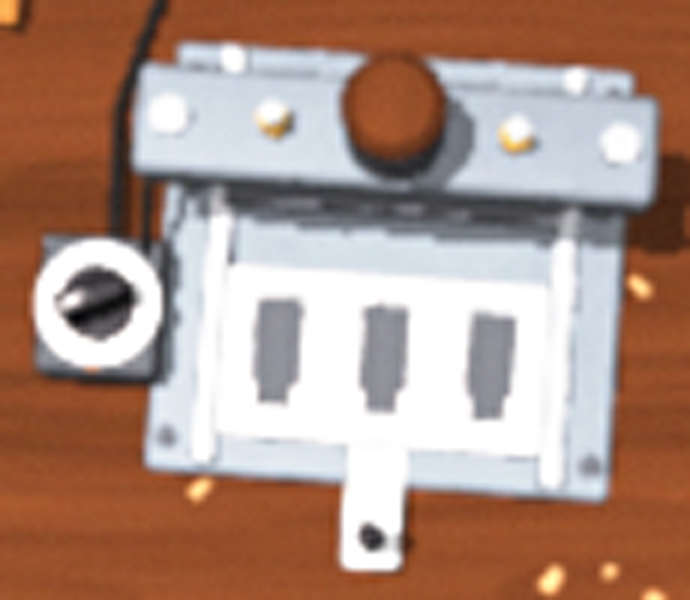

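```bash
cat >> h.py <<'E'
def rect(d,cx,cy,yaw,z,hx,hy,res=0.0005):
    """patch in a frame (x rows, y cols) at plane z; returns image, xs, ys"""
    xs=np.arange(-hx,hx,res); ys=np.arange(-hy,hy,res); X,Y=np.meshgrid(xs,ys,indexing="ij")
    W=np.c_[cx+np.cos(yaw)*X.ravel()-np.sin(yaw)*Y.ravel(),cy+np.sin(yaw)*X.ravel()+np.cos(yaw)*Y.ravel(),np.full(X.size,z)]
    p=proj(d,W).astype(np.float32).reshape(X.shape+(2,))
    return cv2.remap(d["frame"],p[...,0],p[...,1],cv2.INTER_LINEAR),xs,ys
def cross(prof,t,th):
    s=prof-th; i=np.nonzero(s[:-1]*s[1:]<0)[0]; return [round(float(t[k]+(t[k+1]-t[k])*s[k]/(s[k]-s[k+1])),4) for k in i]
E
python3 - <<'E'
from h import *
d=get("top")
im,xs,ys=rect(d,0.5475,-0.0294,-0.092,0.031,0.07,0.1)
g=cv2.cvtColor(im,cv2.COLOR_RGB2GRAY).astype(float)
for yc in (-0.057,0,0.057):
    j=abs(ys-yc)<0.006
    print("x edges",cross(g[:,j].mean(1),xs,190))
    for xa,xb in((-0.012,0.028),(-0.027,-0.02)):
        i=(xs>xa)&(xs<xb); k=abs(ys-yc)<0.028
        print("  y edges",cross(g[i][:,k].mean(0),ys[k],190))
s=get("side")
# post top/ handle, dial, plunger triangulation from eyeballed pixels
def T(n,pt,ps): print(n,tri(d,pt,s,ps).round(4))
T("post top",(255+371/6,130+536/6),(240+520/6,150+388/6))
T("dial top",(255+98/6,130+300/6),(240+253/6,150+475/6))
T("knob",(255+394/6,130+104/6),(240+222/6,150+153/6))
E
```

```text
x edges [-0.0621, -0.0253, 0.0298, 0.0688]
  y edges [-0.0683, -0.0453]
  y edges [-0.0627, -0.0507]
x edges [-0.0256, 0.0302, 0.0681]
  y edges [-0.0114, 0.0114]
  y edges [-0.0072, 0.0064]
x edges [-0.0636, -0.0254, 0.0297, 0.069]
  y edges [0.0455, 0.0687]
  y edges [0.0502, 0.0644]
post top [ 0.4526 -0.0239  0.0667]
dial top [0.5758 0.1145 0.0914]
knob [ 0.6502 -0.0395  0.1976]
```

```bash
python3 -m handwheel '[[0,0,0.45,14,-3,-6,0.3],[0,0,0.86,28.7,-6,-12,0.3],[0,0,0.86,28.7,-6,-12,0.3],[0,0,0.86,28.7,-6,-12,0.3],[0,0,0.86,28.7,-6,-12,0.3],[0,0,0.86,28.7,-6,-12,0.3],[0,0,0.86,28.7,-6,-12,0.3],[0,0,0.86,28.7,-6,-12,0.3]]'
python3 - <<'E'
from h import *
d=get("top");s=get("side"); cv2.imwrite("pics/top1.png",d["frame"][:,:,::-1]); cv2.imwrite("pics/side1.png",s["frame"][:,:,::-1])
for f in fobs(d):
  if f['L']<.08: print(f)
st=read_state();print(st["ee_pos"],st["tcp_rot"],st["opening"])
E
```

```text
time: 1.2
ee_pos: [0.4918, 0.4495, 0.1279]
tcp_rot: [-1.571, 0.003, 0.477]
force: [-0.3, -0.1, 0.4]
opening: 0.0558
{'px': (np.float64(219.0), np.float64(247.4)), 'area': 78.5, 'me': array([0.3677, 0.2932]), 'L': np.float64(0.0486), 'mid': np.float64(-0.004), 'W': np.float64(0.0258), 'yaw': np.float64(0.187), 'org': array([0.3628, 0.2923])}
[0.48911006 0.45132704 0.12988507] [-1.57025162e+00  1.26969957e-03  4.80452479e-01] 0.055647876942482424
```

View pics/top1.png

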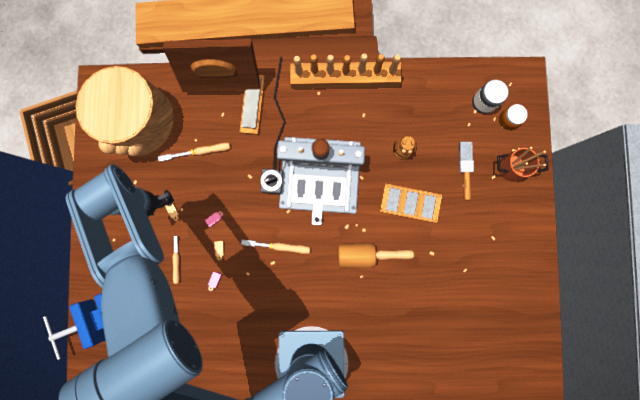

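View pics/side1.png

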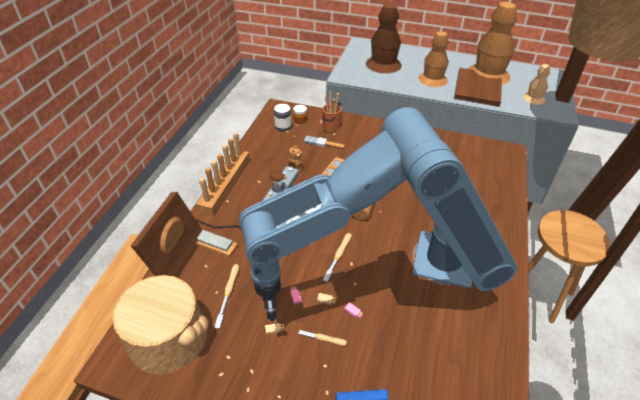

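```bash
python3 -m handwheel '[[0,0,0,0,0,-4,0.3],[0,0,0,0,0,-8,0.3],[0,0,0,0,0,-10.8,0.3],[0,0,0,0,0,-10.8,0.3],[0,0,0,0,0,-10.8,-1],[0,0,0,0,0,-10.8,-1],[0,0,0,0,0,-10.8,-1],[0,0,0,0,0,-10.8,-1]]' 40
python3 - <<'E'
from h import *
d=get("side"); crop(d,220,260,340,360,6,"pics/s2.png")
st=read_state();print(st["ee_pos"],st["tcp_rot"],st["opening"],st["force"])
E
```

```text
time: 2.1
ee_pos: [0.491, 0.4527, 0.0252]
tcp_rot: [-1.57, -0.005, 0.482]
force: [-2.8, 1.1, 7.2]
opening: 0.0246
[0.49100002 0.4527333  0.0251747 ] [-1.56955267 -0.00490582  0.48214193] 0.024280249834866454 [-1.22138525  1.21913771  7.82987138]
```

View pics/s2.png

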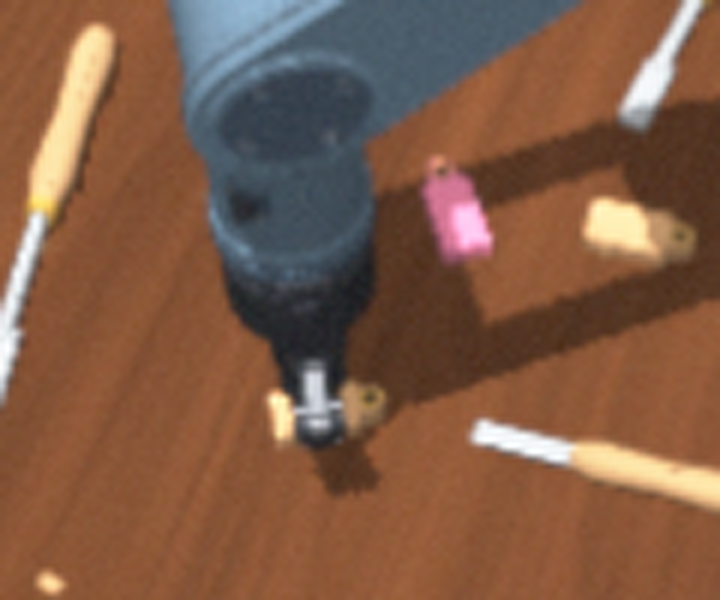

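```bash
python3 -m handwheel '[[0,0,0,0,0,0.5,-1],[0,0,0,0,0,1,-1],[0,0,0,0,0,4,-1],[0,0,0,0,0,8,-1],[0,0,0,0,0,8,-1],[0,0,0,0,0,8,-1]]'
python3 - <<'E'
from h import *
d=get("side"); crop(d,220,240,340,340,6,"pics/s3.png")
st=read_state();print(st["ee_pos"],st["tcp_rot"],st["opening"],st["force"])
E
```

```text
time: 2.75
ee_pos: [0.4907, 0.4516, 0.104]
tcp_rot: [-1.571, -0.004, 0.482]
force: [0.2, -0.0, -1.2]
opening: 0.0245
[0.48981472 0.45102351 0.10232273] [-1.57084791e+00 -3.34060056e-04  4.82025227e-01] 0.024768386753533485 [-0.02462898  0.47822121 -1.30275658]
```

View pics/s3.png

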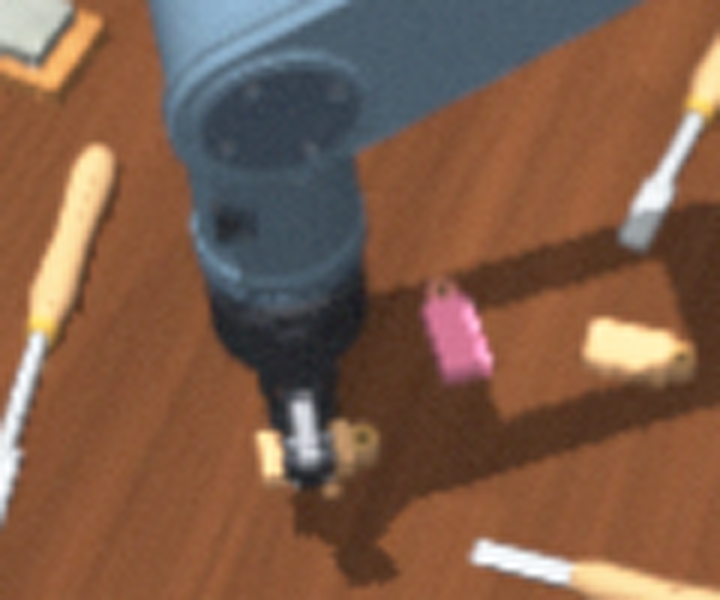

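```bash
python3 -m handwheel '[[0,0,0,0,0,-4,-1],[0,0,0,0,0,-7.6,-1],[0,0,0,0,0,-7.6,-1],[0,0,0,0,0,-7.6,-1]]'; python3 -m handwheel '[[0,0,0,0,0,0,0.1],[0,0,0,0,0,0,0.1],[0,0,0,0,0,0.6,0.1],[0,0,0,0,0,0.6,0.1],[0,0,0,0,0,0.6,-1],[0,0,0,0,0,0.6,-1],[0,0,0,0,0,0.6,-1],[0,0,0,0,0,0.6,-1]]'
python3 - <<'E'
from h import *
st=read_state();print(st["ee_pos"],st["tcp_rot"],st["opening"],st["force"])
E
```

```text
time: 3.2
ee_pos: [0.4886, 0.4503, 0.0241]
tcp_rot: [-1.571, 0.004, 0.482]
force: [-0.4, -0.2, -0.0]
opening: 0.0245
time: 4.0
ee_pos: [0.4904, 0.4516, 0.0328]
tcp_rot: [-1.571, -0.002, 0.482]
force: [-0.6, 0.1, 6.6]
opening: -0.0002
[0.49037104 0.45155765 0.03279755] [-1.57067551e+00 -1.56034362e-03  4.82231800e-01] -0.00016288406897828838 [-0.55787466  0.10584124  6.64508006]
```

```bash
python3 -m handwheel '[[0,0,0,0,0,1.5,0],[0,0,0,0,0,1.5,0],[0,0,0,0,0,1.5,0],[0,0,0,0,0,0,0],[0,0,0,0,0,-0.8,0],[0,0,0,0,0,-0.8,0],[0,0,0,0,0,-0.8,-1],[0,0,0,0,0,-0.8,-1]]';python3 -m handwheel '[[0,0,0,0,0,0,-1],[0,0,0,0,0,0,-1],[0,0,0,0,0,0,-1]]'
python3 - <<'E'
from h import *
d=get("side"); crop(d,220,260,340,360,6,"pics/s4.png")
st=read_state();print(st["ee_pos"],st["tcp_rot"],st["opening"],st["force"])
E
```

```text
time: 4.8
ee_pos: [0.49, 0.4513, 0.0239]
tcp_rot: [-1.571, 0.0, 0.482]
force: [-0.5, -0.4, -0.1]
opening: 0.0247
time: 5.1
ee_pos: [0.49, 0.4513, 0.0243]
tcp_rot: [-1.571, -0.0, 0.482]
force: [-0.4, -0.1, 0.3]
opening: 0.0248
[0.48995125 0.45129459 0.0242297 ] [-1.57075574e+00 -3.65412001e-04  4.82199900e-01] 0.02478647536111965 [-0.00081538 -0.1646973   0.38555197]
```

View pics/s4.png

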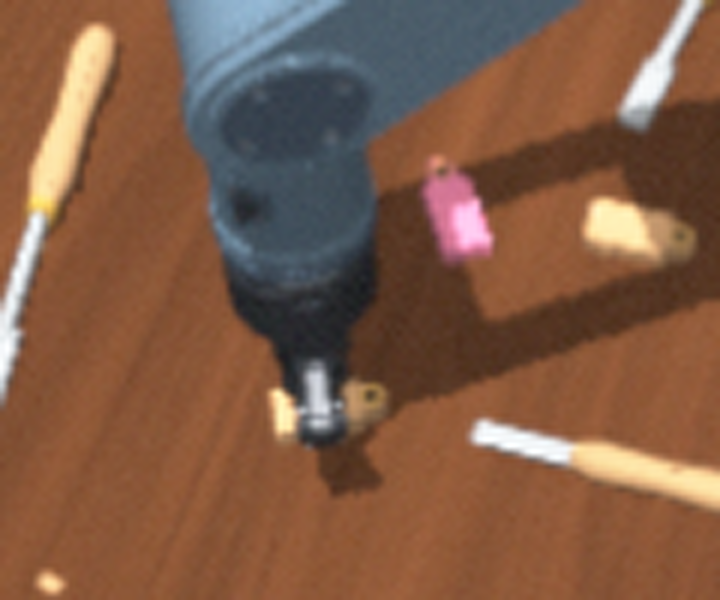

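```bash
python3 -m handwheel '[[0,0,0,0,0,5,-1],[0,0,0,0,-2,10,-1],[0,0,-0.15,1,-7,13,-1],[0,0,-0.3,2,-12,13,-1],[0,0,-0.45,3,-17,13,-1],[0,0,-0.574,4,-22,13,-1],[0,0,-0.574,5,-27,13,-1],[0,0,-0.574,6,-32,13,-1]]'; python3 -m handwheel '[[0,0,0,0.5,-5,0,-1],[0,0,0,0.8,-10.4,0,-1],[0,0,0,0.8,-10.4,0,-1],[0,0,0,0.8,-10.4,-4,-1],[0,0,0,0.8,-10.4,-6,-1],[0,0,0,0.8,-10.4,-6,-1],[0,0,0,0.8,-10.4,-6,-1]]'
python3 - <<'E'
from h import *
d=get("side");t=get("top"); crop(d,230,140,370,260,5,"pics/s5.png");crop(t,255,130,375,230,6,"pics/t5.png")
st=read_state();print(st["ee_pos"],st["tcp_rot"],st["opening"],st["force"])
E
```

```text
time: 5.95
ee_pos: [0.5469, 0.1446, 0.1545]
tcp_rot: [-1.571, -0.001, -0.092]
force: [0.0, 0.2, 0.3]
opening: 0.0243
time: 6.65
ee_pos: [0.5549, 0.043, 0.0943]
tcp_rot: [-1.571, 0.0, -0.091]
force: [-0.8, -0.5, 0.1]
opening: 0.0249
[0.55590229 0.04287785 0.0954646 ] [-1.57080178 -0.00262487 -0.09109169] 0.024701113979790117 [-0.20108403  0.53436134 -0.03413159]
```

View pics/s5.png

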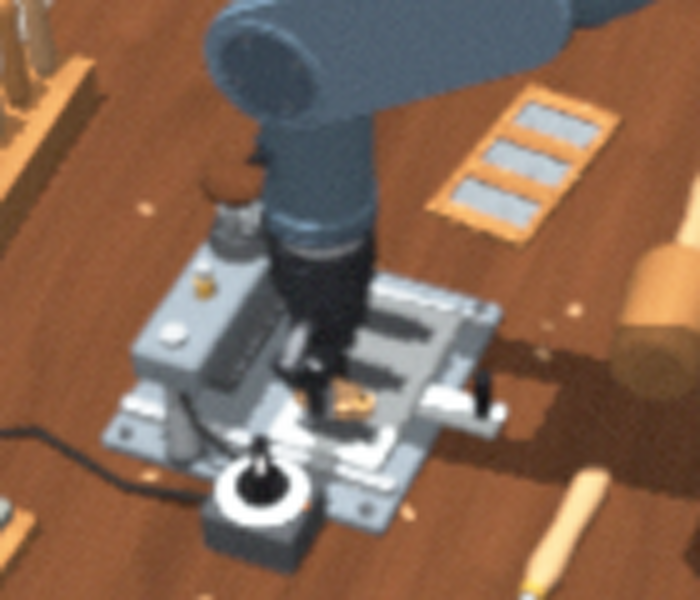

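View pics/t5.png

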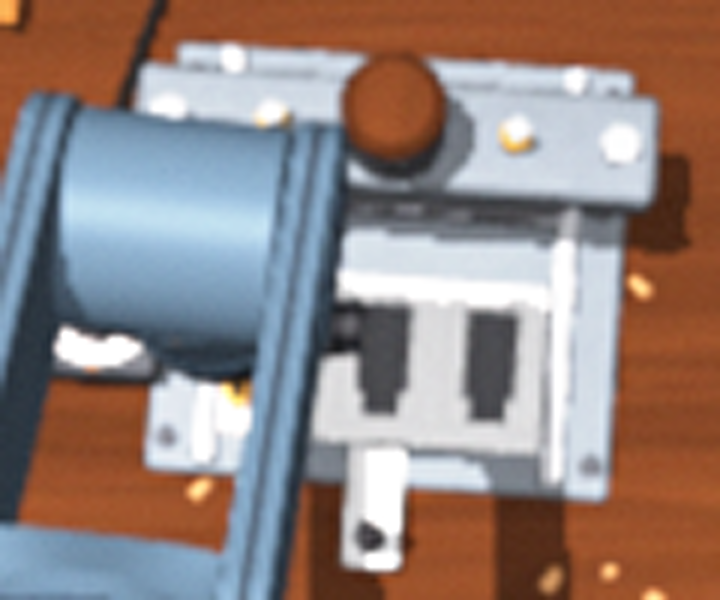

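```bash
python3 -m handwheel '[[0,0,0,0.25,-1.6,0,-1],[0,0,0,0.25,-1.6,-2,-1],[0,0,0,0.25,-1.6,-3.4,-1],[0,0,0,0.25,-1.6,-3.4,-1],[0,0,0,0.25,-1.6,-3.4,-1]]'
python3 - <<'E'
from h import *
d=get("side"); crop(d,270,190,350,250,9,"pics/s6.png")
st=read_state();print(st["ee_pos"],st["tcp_rot"],st["opening"],st["force"])
p=st["ee_pos"]
E
```

```text
time: 7.25
ee_pos: [0.5579, 0.0259, 0.0608]
tcp_rot: [-1.571, -0.001, -0.092]
force: [-0.8, -0.0, 0.3]
opening: 0.0247
[0.55819778 0.02597177 0.06109735] [-1.57104854 -0.00183237 -0.09188242] 0.02494826236312554 [ 0.93154557 -0.50735303 -0.50142316]
```

View pics/s6.png

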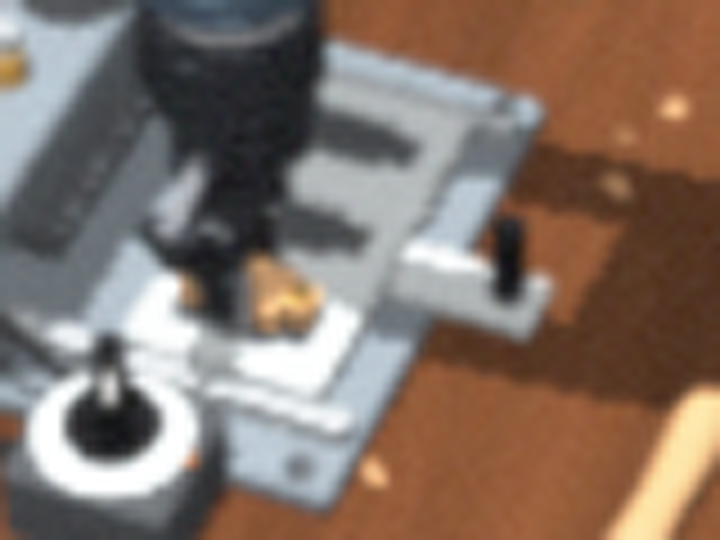

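```bash
python3 -m handwheel '[[0,0,0,0,0.1,-0.4,-1],[0,0,0,0,0.1,-0.8,-1],[0,0,0,0,0.1,-1.0,-1],[0,0,0,0,0.1,-1.0,-1],[0,0,0,0,0.1,-1.0,-1]]'
python3 - <<'E'
from h import *
d=get("side"); crop(d,270,190,350,250,9,"pics/s7.png")
st=read_state();print(st["ee_pos"],st["tcp_rot"],st["opening"],st["force"])
E
```

```text
time: 7.8
ee_pos: [0.5586, 0.0272, 0.0515]
tcp_rot: [-1.571, -0.003, -0.091]
force: [-0.8, 0.3, 8.7]
opening: 0.025
[0.55854458 0.02723542 0.05157031] [-1.57130354 -0.00304232 -0.09127868] 0.024515719996898683 [-0.32400833 -0.51218452  9.5891984 ]
```

View pics/s7.png

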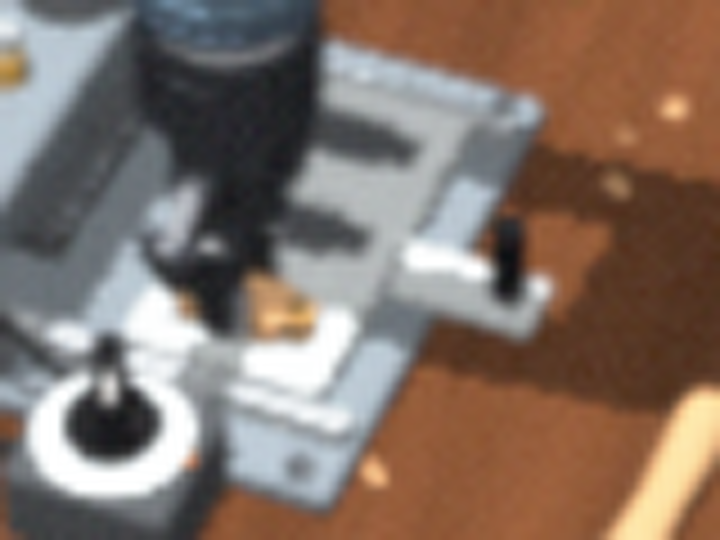

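```bash
python3 -m handwheel '[[0,0,0,0,0,0,-0.1],[0,0,0,0,0,0,-0.1],[0,0,0,0,0,0,-0.1],[0,0,0,0,0,2,-0.1],[0,0,0,0,0,7,0],[0,0,0,0,0,10,0.2],[0,0,0,-3,3,10,0.2],[0,0,0,-6,8,10,0.2]]'
python3 -m handwheel '[[0,0,0,-4,4,0,0.2],[0,0,0,-8,8,0,0.2],[0,0,0,-10,12,0,0.2],[0,0,0,-10,16,0,0.2],[0,0,0,-10,16,0,0.2]]'
python3 - <<'E'
from h import *
d=get("side");t=get("top"); crop(d,270,170,370,250,8,"pics/s8.png");crop(t,255,130,375,230,6,"pics/t8.png");cv2.imwrite("pics/top8.png",t["frame"][:,:,::-1])
st=read_state();print(st["ee_pos"],st["tcp_rot"],st["opening"],st["force"])
for f in fobs(t,amin=50): 
  if f['L']<.08: print(f)
E
```

```text
time: 8.65
ee_pos: [0.502, 0.0996, 0.151]
tcp_rot: [-1.571, -0.003, -0.095]
force: [-0.2, 1.1, 0.1]
opening: 0.0513
time: 9.15
ee_pos: [0.4, 0.2649, 0.1503]
tcp_rot: [-1.569, -0.001, -0.086]
force: [0.4, -1.3, 0.1]
opening: 0.0513
[0.40102038 0.26116274 0.14978561] [-1.57130135e+00  2.05107628e-04 -8.84093034e-02] 0.0511194212293262 [ 0.52033519  0.69614868 -0.55959405]
{'px': (np.float64(298.0), np.float64(248.7)), 'area': 67.0, 'me': array([0.3615, 0.0383]), 'L': np.float64(0.0684), 'mid': np.float64(-0.0014), 'W': np.float64(0.0146), 'yaw': np.float64(-1.706), 'org': array([0.3618, 0.0407])}
{'px': (np.float64(300.6), np.float64(187.5)), 'area': 103.5, 'me': array([0.5585, 0.0284]), 'L': np.float64(0.057), 'mid': np.float64(-0.0029), 'W': np.float64(0.0257), 'yaw': np.float64(-0.146), 'org': array([0.5547, 0.0289])}
```

View pics/s8.png

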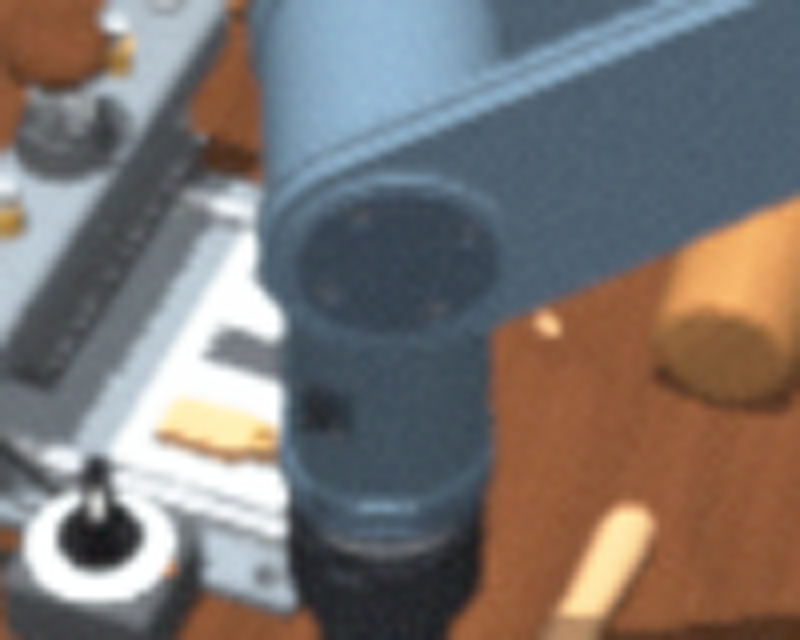

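View pics/t8.png

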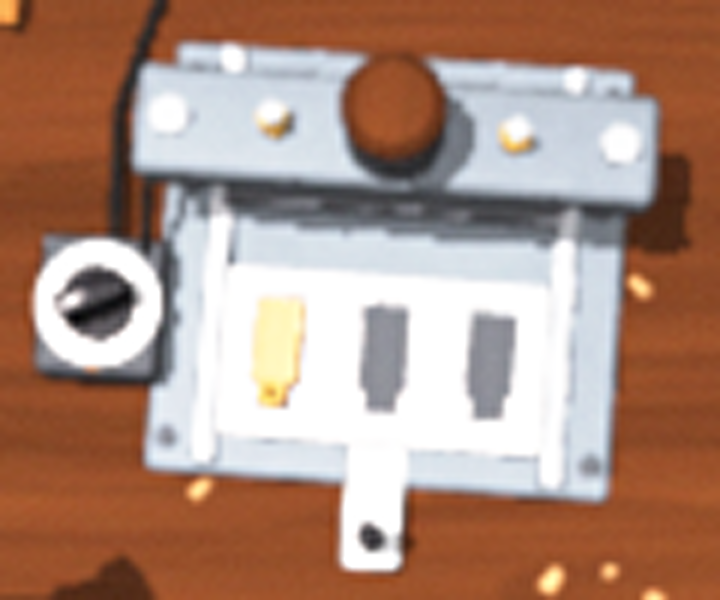

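View pics/top8.png

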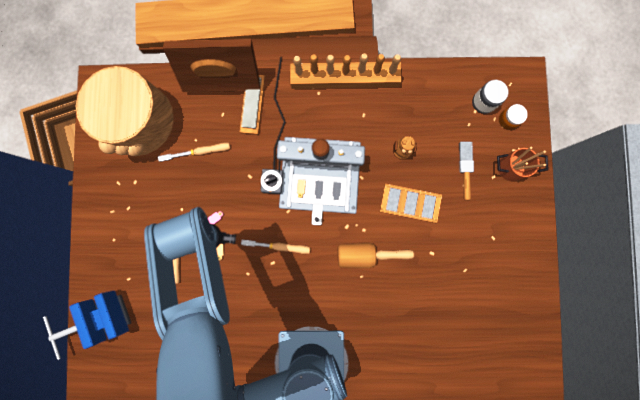

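```bash
python3 -m handwheel '[[0,0,0.125,-3.7,3.3,0,0.2],[0,0,0.125,-3.7,3.3,-3,0.2],[0,0,0.125,-3.7,3.3,-3,0.2],[0,0,0.125,-3.7,3.3,-3,0.2]]'
python3 - <<'E'
from h import *
d=get("side");t=get("top"); crop(d,270,240,370,320,8,"pics/s9.png")
crop(t,180,190,280,270,8,"pics/t9.png")
st=read_state();print(st["ee_pos"],st["tcp_rot"],st["opening"],st["force"])
for f in fobs(d,amin=50,box=(270,250,370,320)): print(f)
E
```

```text
time: 9.65
ee_pos: [0.365, 0.292, 0.1198]
tcp_rot: [-1.572, 0.001, 0.031]
force: [-0.2, 0.8, 0.5]
opening: 0.0509
[0.36606688 0.29256891 0.12081038] [-1.57063814e+00 -1.09581893e-03  3.09138615e-02] 0.051094637859501114 [0.19142074 0.4309331  0.04933394]
```

View pics/s9.png

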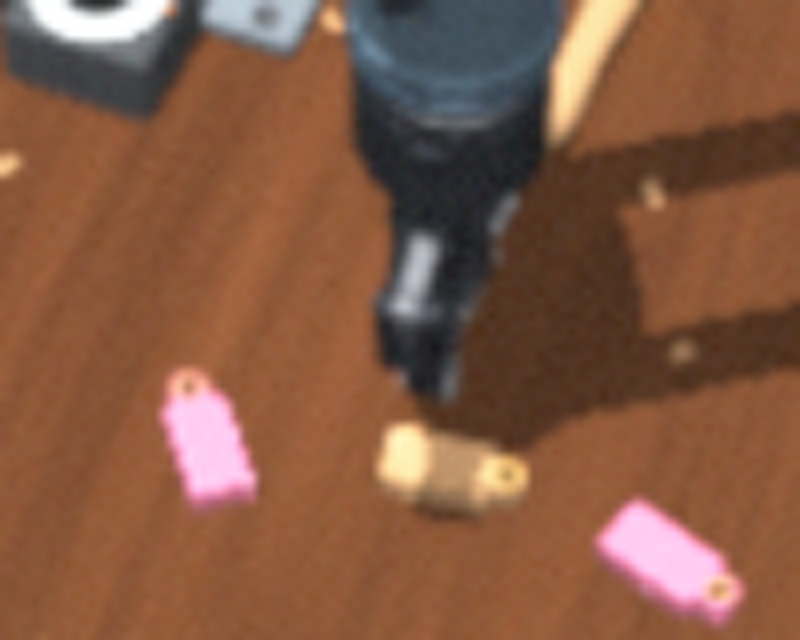

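View pics/t9.png

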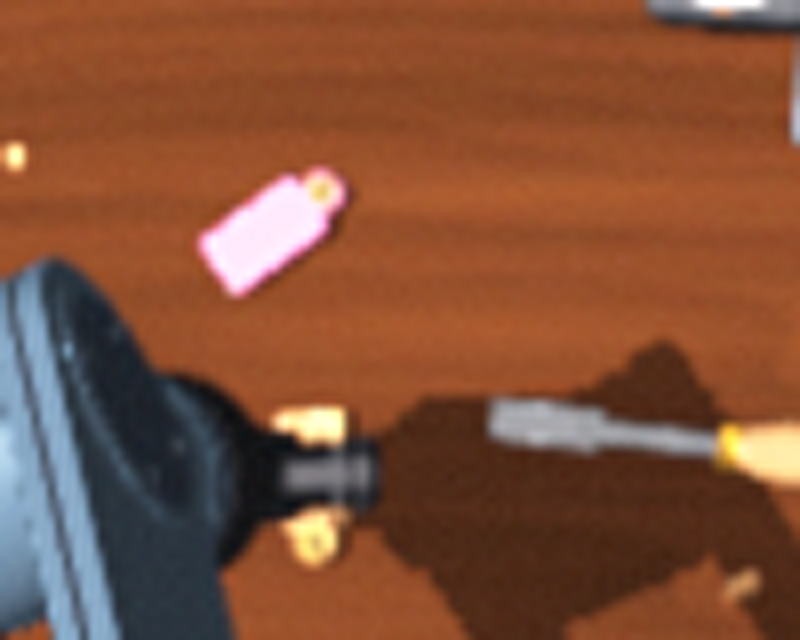

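```bash
python3 -m handwheel '[[0,0,0.006,-0.15,0.1,-4,0.2],[0,0,0.006,-0.15,0.1,-8,0.2],[0,0,0.006,-0.15,0.1,-9.65,0.2],[0,0,0.006,-0.15,0.1,-9.65,0.2],[0,0,0.006,-0.15,0.1,-9.65,-1],[0,0,0.006,-0.15,0.1,-9.65,-1],[0,0,0.006,-0.15,0.1,-9.65,-1],[0,0,0.006,-0.15,0.1,-9.65,-1]]' 40
python3 - <<'E'
from h import *
d=get("side"); crop(d,270,240,370,320,8,"pics/s10.png")
st=read_state();print(st["ee_pos"],st["tcp_rot"],st["opening"],st["force"])
E
```

```text
time: 10.55
ee_pos: [0.3648, 0.2949, 0.0252]
tcp_rot: [-1.57, -0.004, 0.039]
force: [1.0, -1.2, 7.4]
opening: 0.0248
[0.36474861 0.29486317 0.02519987] [-1.56954675 -0.00394199  0.03933989] 0.024712251660445446 [ 0.76138279 -2.63046826  6.83266496]
```

View pics/s10.png

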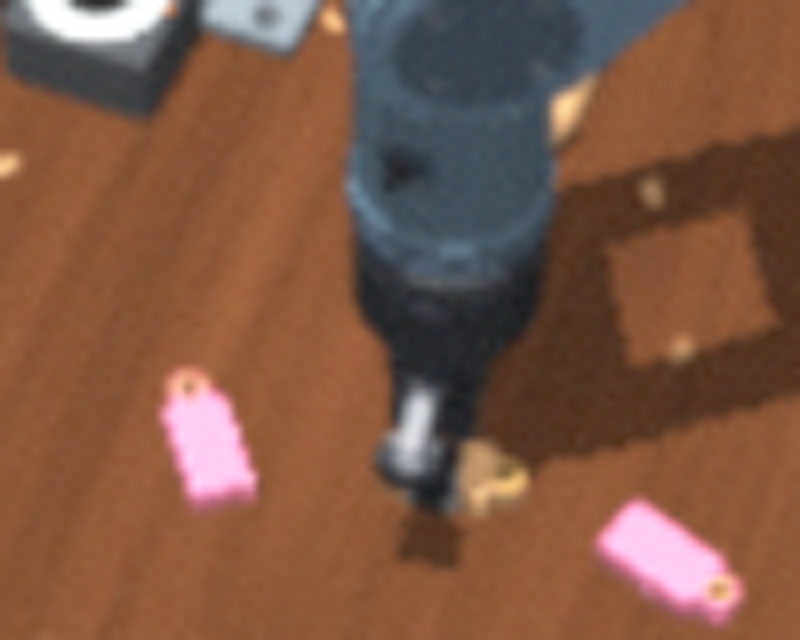

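```bash
python3 -m handwheel '[[0,0,0,0,0,4,-1],[0,0,0,0.5,-1,8,-1],[0,0,-0.05,2,-4,11,-1],[0,0,-0.1,4,-8,11,-1],[0,0,-0.131,6,-12,11,-1],[0,0,-0.131,8,-16,11,-1],[0,0,-0.131,10,-20,11,-1],[0,0,-0.131,12,-24,11,-1]]'; python3 -m handwheel '[[0,0,0,2,-4,0,-1],[0,0,0,4,-8,0,-1],[0,0,0,6.3,-12,0,-1],[0,0,0,6.4,-14.2,0,-1],[0,0,0,6.4,-14.2,-3,-1],[0,0,0,6.4,-14.2,-5.5,-1],[0,0,0,6.4,-14.2,-5.5,-1],[0,0,0,6.4,-14.2,-5.5,-1]]'
python3 - <<'E'
from h import *
d=get("side");t=get("top"); crop(d,270,170,370,250,8,"pics/s11.png");crop(t,255,130,375,230,6,"pics/t11.png")
st=read_state();print(st["ee_pos"],st["tcp_rot"],st["opening"],st["force"])
E
```

```text
time: 11.4
ee_pos: [0.4838, 0.0527, 0.1345]
tcp_rot: [-1.571, -0.002, -0.092]
force: [0.3, 0.8, 0.2]
opening: 0.0247
time: 12.2
ee_pos: [0.5471, -0.0875, 0.079]
tcp_rot: [-1.571, 0.0, -0.092]
force: [0.2, 0.3, 0.2]
opening: 0.0245
[ 0.54813561 -0.08777214  0.08016616] [-1.57151209 -0.00267183 -0.09136487] 0.024578117018938878 [-0.64890856  0.54062981 -0.12552109]
```

View pics/s11.png

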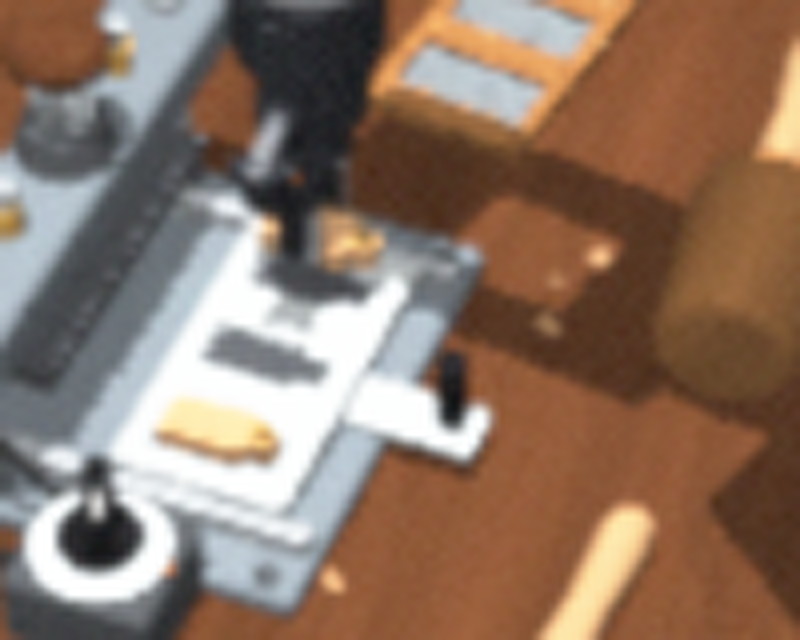

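View pics/t11.png

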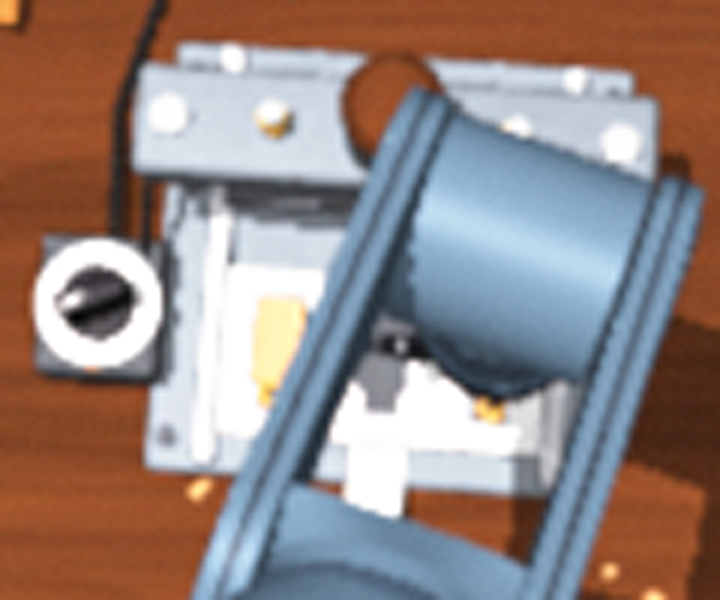

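```bash
python3 -m handwheel '[[0,0,0,0.03,0.08,-1,-1],[0,0,0,0.03,0.08,-2,-1],[0,0,0,0.03,0.08,-2.5,-1],[0,0,0,0.03,0.08,-2.9,-1],[0,0,0,0.03,0.08,-2.9,-1],[0,0,0,0.03,0.08,-2.9,-1]]'
python3 - <<'E'
from h import *
d=get("side"); crop(d,270,170,370,250,8,"pics/s12.png")
st=read_state();print(st["ee_pos"],st["tcp_rot"],st["opening"],st["force"])
E
```

```text
time: 12.9
ee_pos: [0.5499, -0.0872, 0.0521]
tcp_rot: [-1.572, -0.006, -0.092]
force: [0.6, 2.7, 17.6]
opening: 0.0245
[ 0.54988161 -0.0871296   0.05205503] [-1.57161478 -0.00584692 -0.09180687] 0.024527217732090233 [ 0.34883531  2.1668176  17.31274337]
```

View pics/s12.png

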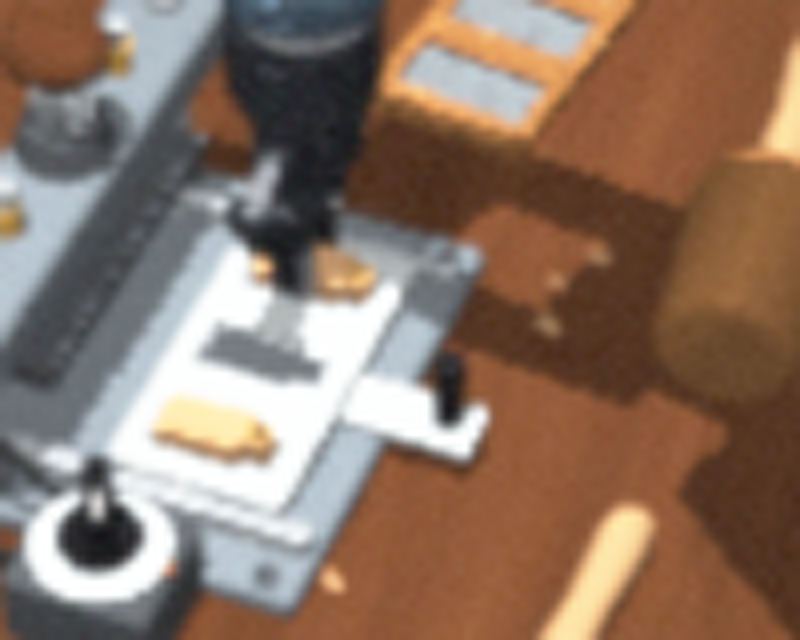

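```bash
python3 -m handwheel '[[0,0,0,0,0,0.05,-0.1],[0,0,0,0,0,0.05,-0.1],[0,0,0,0,0,0.05,-0.1],[0,0,0,0,0,2,-0.1],[0,0,0,0,0,7,0],[0,0,0,-4,0,10,0],[0,0,0,-8,0,10,0],[0,0,0,-12,0,10,0]]'
python3 -m handwheel '[[0,0,0,-4,-3,0,0],[0,0,0,-8,-6,0,0],[0,0,0,-8,-10,0,0],[0,0,0,-8,-14,0,0],[0,0,0,-8,-14,0,0]]'
python3 - <<'E'
from h import *
d=get("side");t=get("top"); crop(d,260,170,360,250,8,"pics/s13.png");crop(t,255,130,375,230,6,"pics/t13.png")
st=read_state();print(st["ee_pos"],st["tcp_rot"],st["opening"],st["force"])
for f in fobs(t,amin=50,ztop=0.041,box=(280,170,350,210)): print(f)
E
```

```text
time: 13.75
ee_pos: [0.4265, -0.0869, 0.15]
tcp_rot: [-1.572, -0.001, -0.091]
force: [0.1, -0.4, 0.0]
opening: 0.0425
time: 14.25
ee_pos: [0.3477, -0.2317, 0.1498]
tcp_rot: [-1.574, -0.002, -0.096]
force: [0.6, 0.6, 0.5]
opening: 0.0426
[ 0.34682119 -0.22715858  0.14893996] [-1.56946138e+00  1.14851517e-03 -9.42630872e-02] 0.04313422306743578 [-0.15387945  0.12913602 -0.65713768]
{'px': (np.float64(336.5), np.float64(190.0)), 'area': 105.5, 'me': array([ 0.5458, -0.087 ]), 'L': np.float64(0.0583), 'mid': np.float64(-0.0028), 'W': np.float64(0.0247), 'yaw': np.float64(-0.105), 'org': array([ 0.542 , -0.0866])}
{'px': (np.float64(301.3), np.float64(186.3)), 'area': 98.5, 'me': array([0.559 , 0.0246]), 'L': np.float64(0.0517), 'mid': np.float64(-0.0022), 'W': np.float64(0.0236), 'yaw': np.float64(-0.05), 'org': array([0.5558, 0.0247])}
```

View pics/s13.png

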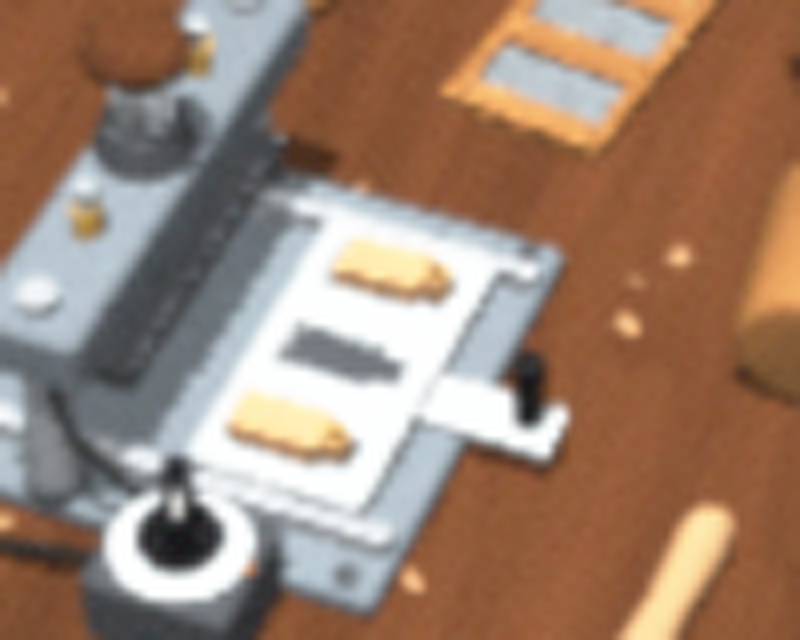

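View pics/t13.png

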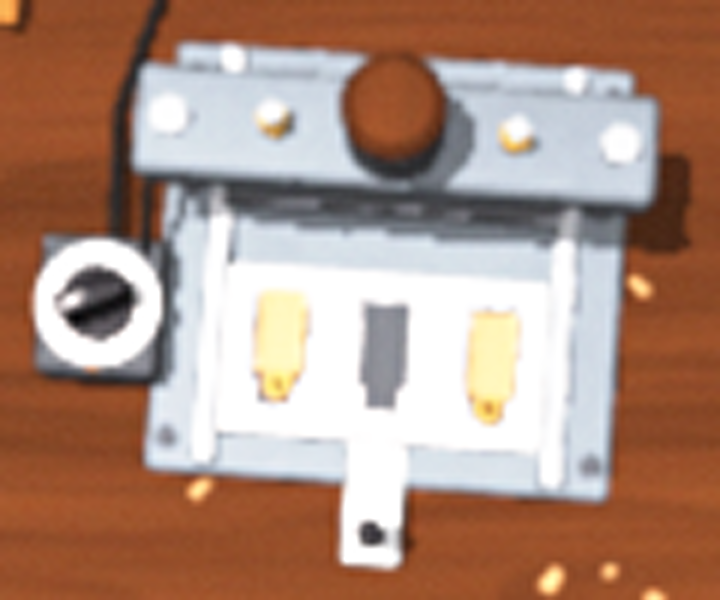

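```bash
python3 - <<'E'
from h import *
t=get("top");s=get("side")
im,xs,ys=rect(t,0.5475,-0.0294,-0.092,0.031,0.07,0.1)
g=cv2.cvtColor(im,cv2.COLOR_RGB2GRAY).astype(float)
j=abs(ys)<0.006
print(cross(g[:,j].mean(1),xs,190))
crop(s,295,210,320,235,24,"pics/s14a.png");crop(s,285,190,330,230,16,"pics/s14b.png")
# top-surface rectified view z=0.041
im,xs,ys=rect(t,0.5475,-0.0294,-0.092,0.041,0.07,0.1,0.00025)
cv2.imwrite("pics/t14.png",im[::-1,::-1,::-1])
hsv=cv2.cvtColor(im,cv2.COLOR_RGB2HSV); m=(hsv[...,1]>50)&(hsv[...,0]>10)&(hsv[...,0]<35)
for a,b in((.04,.075),(-.075,-.04)):
    k=(ys>a)&(ys<b); r=m[:,k]&(abs(xs)<.045)[:,None]; i=np.nonzero(r.sum(1)>15)[0]; w=np.nonzero(r.sum(0)>60)[0]
    print("x",xs[i[0]],xs[i[-1]],"y",ys[k][w[0]],ys[k][w[-1]])
E
```

```text
[-0.0238, 0.0306, 0.0681]
x -0.025999999999999968 0.03125000000000008 y 0.04200000000000012 0.06800000000000014
x -0.02924999999999997 0.030250000000000082 y -0.06899999999999998 -0.04499999999999996
```

View pics/s14b.png

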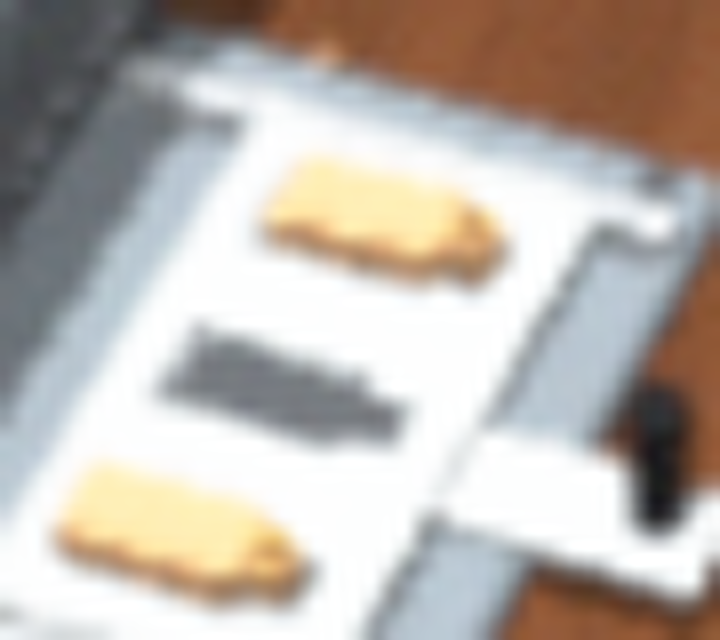

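View pics/t14.png

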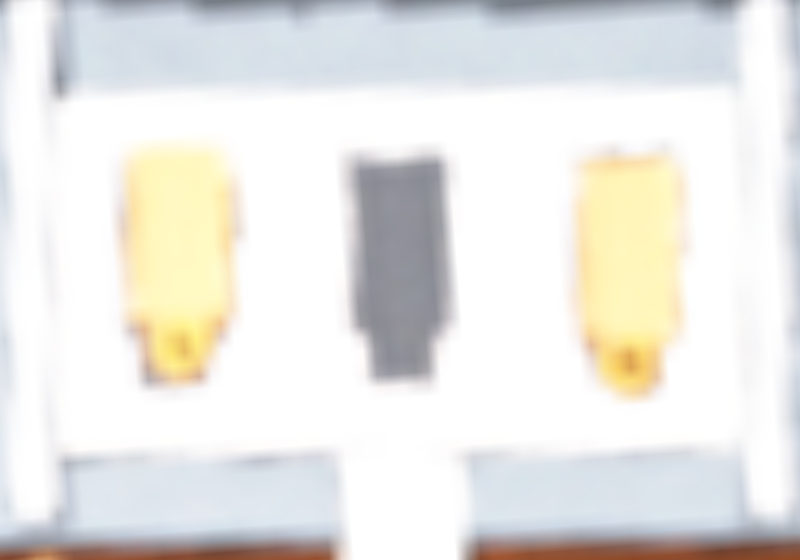

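```bash
python3 - <<'E'
from h import *
t=get("top");s=get("side")
for d,b,n in((t,(310,212,325,224),"t"),(s,(315,205,335,230),"s")):
    g=cv2.cvtColor(d["frame"],cv2.COLOR_RGB2GRAY); x0,y0,x1,y1=b
    ys,xs=np.nonzero(g[y0:y1,x0:x1]<60); print(n,xs.mean()+x0,ys.mean()+y0,len(xs),xs.min()+x0,xs.max()+x0,ys.min()+y0,ys.max()+y0)
    if n=="t": print(plane(d,[(xs.mean()+x0,ys.mean()+y0)],0.06))
crop(t,305,205,330,230,20,"pics/t15.png")
E
```

```text
t 320.0 219.5 2 317 323 219 220
[[ 0.45185976 -0.03376368  0.06      ]]
s 325.625 217.41666666666666 24 324 327 214 221
```

View pics/t15.png

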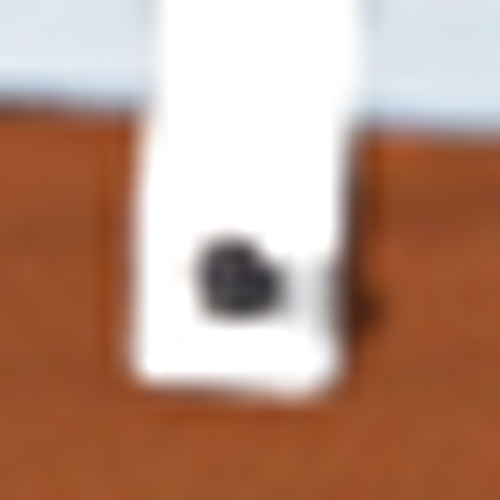

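```bash
python3 - <<'E'
from h import *
t=get("top")
print(plane(t,[(316.3,218.5)],0.066), plane(t,[(316.3,218.5)],0.05)); print(read_state()["ee_pos"])
E
```

```text
[[ 0.45480266 -0.02241065  0.066     ]] [[ 0.4556089  -0.02209772  0.05      ]]
[ 0.34735779 -0.22558302  0.14927087]
```

```bash
python3 -m handwheel '[[0,0,0,2.2,4.1,0,0.1],[0,0,0,4.4,8.2,0,0.1],[0,0,0,6.6,12.3,0,0.1],[0,0,0,8.8,16.4,0,0.1],[0,0,0,10.75,20.35,-2,0.1],[0,0,0,10.75,20.35,-5,0.1],[0,0,0,10.75,20.35,-5,0.1]]'
python3 - <<'E'
from h import *
d=get("side");t=get("top"); crop(d,290,180,370,240,9,"pics/s16.png")
st=read_state();print(st["ee_pos"],st["tcp_rot"],st["opening"],st["force"])
E
```

```text
time: 15.3
ee_pos: [0.4523, -0.0203, 0.0967]
tcp_rot: [-1.569, 0.007, -0.087]
force: [-0.1, 0.2, -0.3]
opening: 0.0469
[ 0.45419284 -0.02273207  0.09948275] [-1.57058467  0.00194753 -0.09039559] 0.04702167856706422 [ 1.27275129 -0.52914202 -0.27855295]
```

View pics/s16.png

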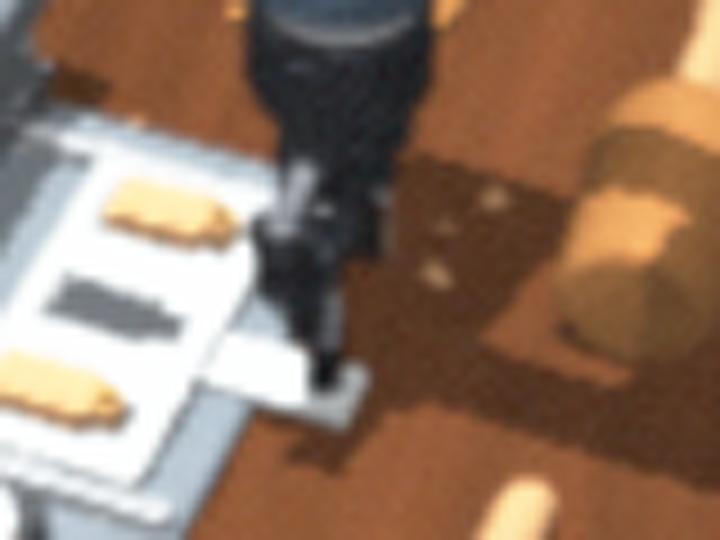

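Aligned over the post at crop (325,375). Descend, grip.

```bash
python3 -m handwheel '[[0,0,0,0.05,0.05,-2.5,0.1],[0,0,0,0.05,0.05,-4.6,0.1],[0,0,0,0.05,0.05,-4.6,0.1],[0,0,0,0.05,0.05,-4.6,-1],[0,0,0,0.05,0.05,-4.6,-1],[0,0,0,0.05,0.05,-4.6,-1],[0,0,0,0.05,0.05,-4.6,-1]]' 40
python3 - <<'E'
from h import *
d=get("side"); crop(d,290,180,370,240,9,"pics/s17.png")
st=read_state();print(st["ee_pos"],st["tcp_rot"],st["opening"],st["force"])
E
```

```text
time: 16.1
ee_pos: [0.4565, -0.0217, 0.0553]
tcp_rot: [-1.569, -0.003, -0.093]
force: [1.4, 9.0, 3.9]
opening: 0.0146
[ 0.45652828 -0.02172501  0.05526086] [-1.56871736 -0.00301577 -0.09314023] 0.014923688417149389 [1.24785083 8.33420062 4.5856252 ]
```

View pics/s17.png

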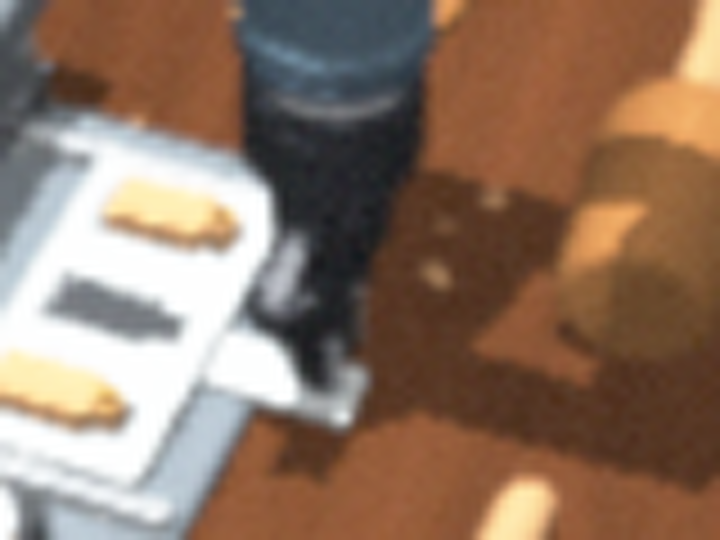

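```bash
python3 -m handwheel '[[0,0,0,0.6,0,0,-1],[0,0,0,1.8,-0.12,0,-1],[0,0,0,3,-0.23,0,-1],[0,0,0,4.2,-0.34,0,-1],[0,0,0,5.4,-0.45,0,-1],[0,0,0,6.6,-0.56,0,-1],[0,0,0,7.8,-0.67,0,-1],[0,0,0,8.4,-0.73,0,-1]]'
python3 -m handwheel '[[0,0,0,0.5,-0.05,0,-1],[0,0,0,0.9,-0.08,0,-1],[0,0,0,0.9,-0.08,0,-1]]'
python3 - <<'E'
from h import *
d=get("side"); crop(d,250,160,350,240,8,"pics/s18.png")
st=read_state();print(st["ee_pos"],st["tcp_rot"],st["opening"],st["force"])
E
```

```text
time: 16.95
ee_pos: [0.5404, -0.0287, 0.0553]
tcp_rot: [-1.568, -0.001, -0.093]
force: [-1.7, 8.4, 5.5]
opening: 0.015
time: 17.25
ee_pos: [0.5494, -0.0294, 0.0553]
tcp_rot: [-1.568, -0.002, -0.093]
force: [0.7, 7.3, 4.3]
opening: 0.0145
[ 0.54940269 -0.02941325  0.05530592] [-1.56840727 -0.00238521 -0.09248869] 0.014656371141252839 [0.31959894 8.43268517 3.10129009]
```

View pics/s18.png

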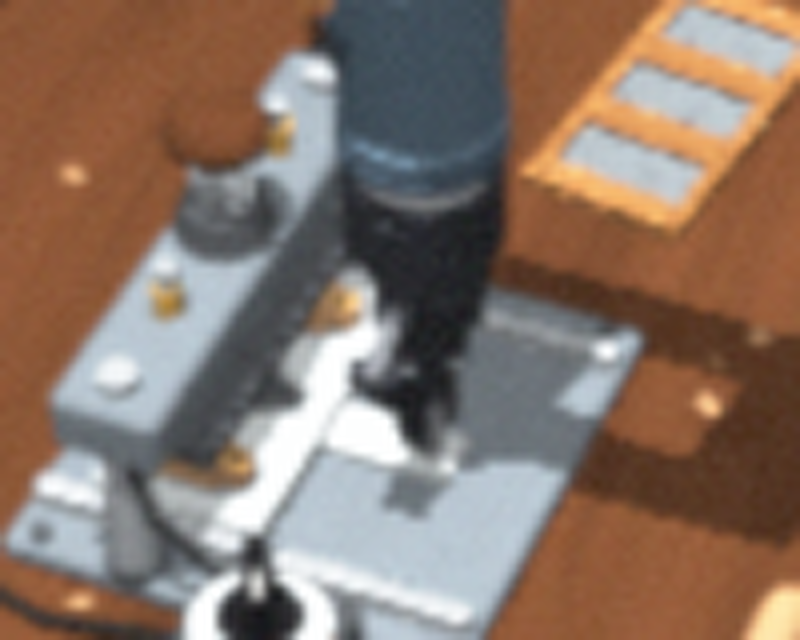

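```bash
python3 -m handwheel '[[0,0,0,0.2,-0.02,0,-1],[0,0,0,0.4,-0.04,0,-1],[0,0,0,0.4,-0.04,0,-1]]'
python3 -m handwheel '[[0,0,0,0.2,-0.02,0,-1],[0,0,0,0.2,-0.02,0,-1]]'
python3 -m handwheel '[[0,0,0,0.2,-0.02,0,-1],[0,0,0,0.2,-0.02,0,-1]]'
```

```text
time: 17.6
ee_pos: [0.5528, -0.0297, 0.0553]
tcp_rot: [-1.568, -0.001, -0.092]
force: [-0.8, 8.3, 3.9]
opening: 0.0148
time: 17.8
ee_pos: [0.5548, -0.0299, 0.0553]
tcp_rot: [-1.568, -0.001, -0.092]
force: [-1.0, 8.4, 4.3]
opening: 0.0148
time: 18.0
ee_pos: [0.5568, -0.03, 0.0553]
tcp_rot: [-1.568, -0.001, -0.092]
force: [-1.1, 8.3, 3.9]
opening: 0.0148
```

```bash
for i in 1; do python3 -m handwheel '[[0,0,0,0.2,-0.02,0,-1],[0,0,0,0.4,-0.04,0,-1],[0,0,0,0.4,-0.04,0,-1]]'; done
python3 -m handwheel '[[0,0,0,0.2,-0.02,0,-1],[0,0,0,0.2,-0.02,0,-1]]'
```

```text
time: 18.3
ee_pos: [0.5569, -0.03, 0.0552]
tcp_rot: [-1.568, 0.007, -0.092]
force: [-13.1, 7.7, 15.5]
opening: 0.0148
time: 18.5
ee_pos: [0.5569, -0.03, 0.0552]
tcp_rot: [-1.568, 0.011, -0.091]
force: [-19.9, 7.0, 20.2]
opening: 0.0148
```

```bash
python3 -m handwheel '[[0,0,0,-0.5,0.05,0,-1],[0,0,0,-0.5,0.05,0,-1],[0,0,0,-0.5,0.05,0,0.1],[0,0,0,-0.5,0.05,0,0.1],[0,0,0,-0.5,0.05,0,0.1],[0,0,0,-0.5,0.05,4,0.1],[0,0,0,-0.5,0.05,8,0.1],[0,0,0,-0.5,0.05,12,0.1]]'
python3 -m handwheel '[[0,0,0,-4,-4,4,-1],[0,0,0,-8,-8,8,-1],[0,0,0,-8,-12,8,-1],[0,0,0,-8,-16,8,-1],[0,0,0,-8,-16,8,-1]]'
python3 - <<'E'
from h import *
d=get("side");t=get("top"); crop(d,250,160,350,240,8,"pics/s19.png"); crop(t,255,130,375,230,6,"pics/t19.png")
st=read_state();print(st["ee_pos"],st["tcp_rot"],st["opening"],st["force"])
E
```

```text
time: 19.3
ee_pos: [0.5572, -0.0322, 0.1748]
tcp_rot: [-1.571, 0.001, -0.092]
force: [1.3, 0.1, 0.2]
opening: 0.0473
time: 19.8
ee_pos: [0.4771, -0.1973, 0.2553]
tcp_rot: [-1.575, -0.003, -0.097]
force: [0.5, 0.3, -0.2]
opening: 0.0001
[ 0.47711368 -0.19378115  0.25375247] [-1.57115084e+00 -5.38355706e-04 -9.57205198e-02] 0.00012139990085774149 [ 1.34460314 -0.18207673  0.76367238]
```

View pics/s19.png

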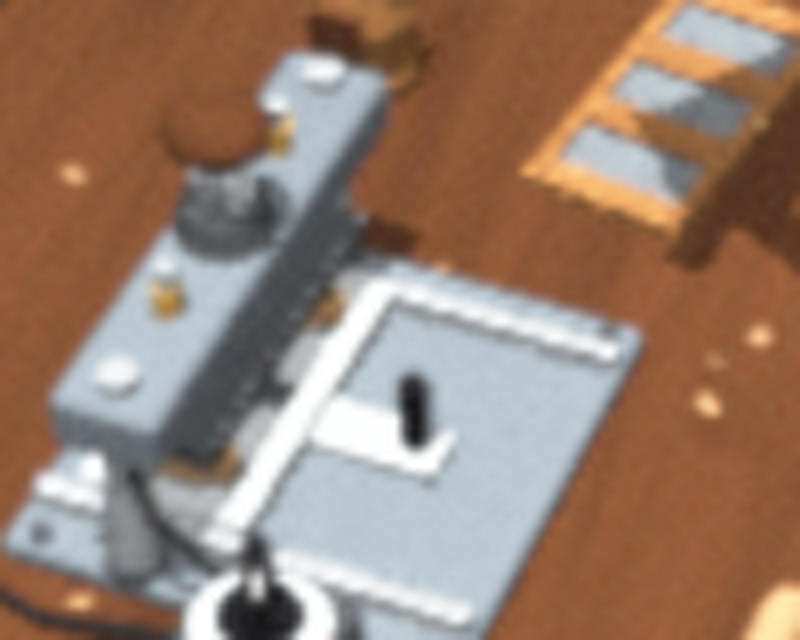

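View pics/t19.png

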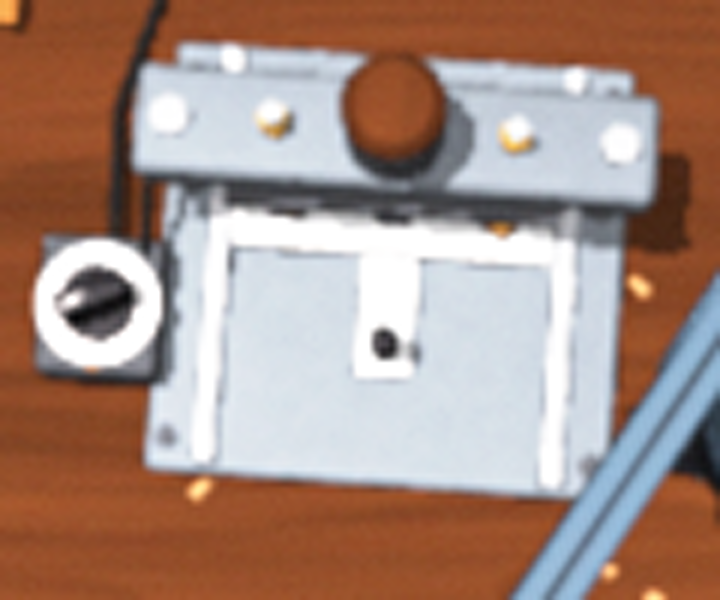

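```bash
python3 -m handwheel '[[0,0,0,3.5,3.1,0,-1],[0,0,0,7,6.2,0,-1],[0,0,0,10.5,9.3,0,-1],[0,0,0,14,12.4,0,-1],[0,0,0,17.4,15.5,0,-1],[0,0,0,17.4,15.5,-1,-1],[0,0,0,17.4,15.5,-1,-1]]'
python3 - <<'E'
from h import *
d=get("side"); crop(d,250,130,350,210,8,"pics/s20.png"); 
st=read_state();print(st["ee_pos"],st["tcp_rot"],st["opening"],st["force"])
E
```

```text
time: 20.6
ee_pos: [0.6505, -0.0338, 0.2406]
tcp_rot: [-1.57, 0.005, -0.088]
force: [-0.7, -0.5, -0.3]
opening: -0.0001
[ 0.65023865 -0.03508533  0.24164962] [-1.57041516  0.00416647 -0.08951722] -0.00015887458098344328 [-0.10432146 -0.47495887 -0.6775796 ]
```

View pics/s20.png

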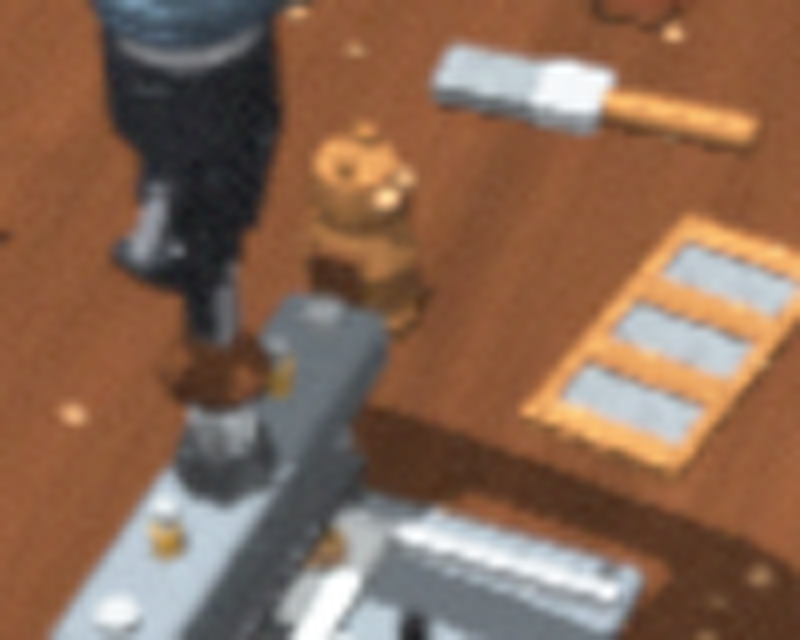

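```bash
python3 -m handwheel '[[0,0,0,0.1,-0.4,0,-1],[0,0,0,0.1,-0.4,-1,-1],[0,0,0,0.1,-0.4,-2,-1],[0,0,0,0.1,-0.4,-2.5,-1],[0,0,0,0.1,-0.4,-3,-1],[0,0,0,0.1,-0.4,-3.4,-1],[0,0,0,0.1,-0.4,-3.4,-1],[0,0,0,0.1,-0.4,-3.4,-1]]'
python3 -m handwheel '[[0,0,0,0,0,-0.15,-1],[0,0,0,0,0,-0.15,-1]]'
```

```text
time: 21.45
ee_pos: [0.6523, -0.0419, 0.2112]
tcp_rot: [-1.572, -0.002, -0.093]
force: [-2.7, -0.7, 10.2]
opening: -0.0001
time: 21.65
ee_pos: [0.6523, -0.0418, 0.2098]
tcp_rot: [-1.572, -0.002, -0.093]
force: [-2.9, -2.9, 11.8]
opening: -0.0003
```

```bash
python3 -m handwheel '[[0,0,0,0,0,-0.15,-1],[0,0,0,0,0,-0.3,-1],[0,0,0,0,0,-0.3,-1]]'
python3 -m handwheel '[[0,0,0,0,0,-0.1,-1],[0,0,0,0,0,-0.2,-1],[0,0,0,0,0,-0.2,-1]]'
```

```text
time: 21.95
ee_pos: [0.6523, -0.0418, 0.2087]
tcp_rot: [-1.572, -0.003, -0.093]
force: [-6.3, -0.6, 17.9]
opening: 0.0
time: 22.25
ee_pos: [0.6524, -0.0418, 0.2083]
tcp_rot: [-1.573, -0.005, -0.092]
force: [-9.0, 0.5, 25.5]
opening: 0.0003
```

```bash
python3 -m handwheel '[[0,0,0,-0.1,0,-0.15,-1],[0,0,0,-0.1,0,-0.15,-1],[0,0,0,-0.1,0,-0.15,-1],[0,0,0,-0.1,0,-0.15,-1],[0,0,0,-0.1,0,-0.15,-1],[0,0,0,-0.1,0,-0.15,-1],[0,0,0,-0.1,0,-0.15,-1],[0,0,0,-0.1,0,-0.15,-1]]'
python3 - <<'E'
from h import *
d=get("side"); crop(d,250,150,350,230,8,"pics/s21.png"); crop(d,255,165,305,215,16,"pics/s21b.png")
st=read_state();print(st["ee_pos"],st["tcp_rot"],st["opening"],st["force"])
E
```

```text
time: 23.05
ee_pos: [0.6523, -0.0418, 0.2081]
tcp_rot: [-1.573, -0.008, -0.092]
force: [-8.7, 0.4, 29.2]
opening: -0.0003
[ 0.65229636 -0.04181664  0.20817924] [-1.572564   -0.00765966 -0.09235917] -0.00014222509833616473 [-8.30505725 -0.41537571 29.19500031]
```

View pics/s21.png

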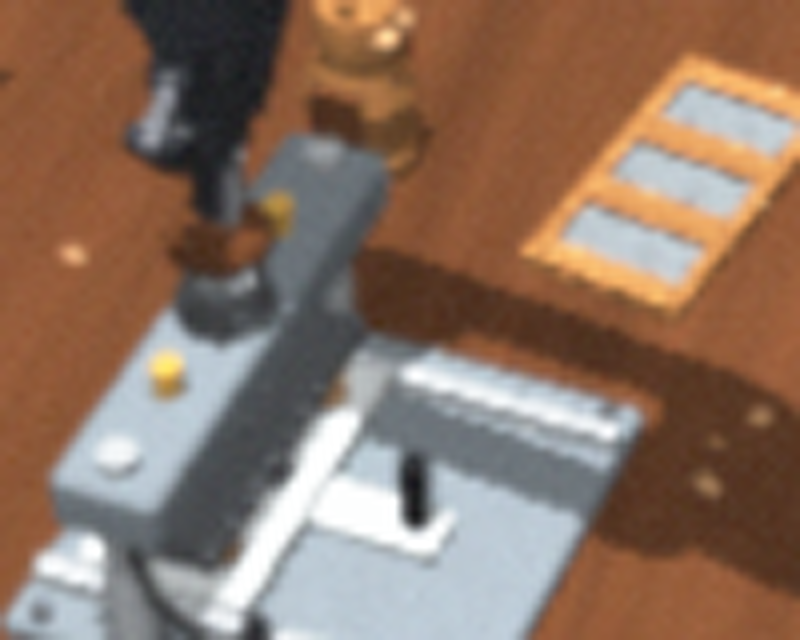

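```bash
python3 -m handwheel '[[0,0,0,0,0,1.0,-1],[0,0,0,0,0,1.8,-1],[0,0,0,0,0,1.8,-1],[0,0,0,0,0,1.8,-1]]'
python3 -m handwheel '[[0,0,0,0,0,0.2,-1],[0,0,0,0,0,0.2,-1]]'
python3 -m handwheel '[[0,0,0,0,0,0.1,-1],[0,0,0,0,0,0.1,-1]]'
python3 -m handwheel '[[0,0,0,0,0,0.1,-1],[0,0,0,0,0,0.1,-1]]'
python3 -m handwheel '[[0,0,0,0,0,0.1,-1],[0,0,0,0,0,0.1,-1]]'
```

```text
time: 23.5
ee_pos: [0.6521, -0.0419, 0.221]
tcp_rot: [-1.572, -0.004, -0.093]
force: [1.3, -1.0, 5.5]
opening: 0.0001
time: 23.7
ee_pos: [0.6521, -0.0418, 0.2225]
tcp_rot: [-1.572, -0.003, -0.092]
force: [2.1, -2.3, 4.9]
opening: 0.0002
time: 23.9
ee_pos: [0.6516, -0.0413, 0.2228]
tcp_rot: [-1.571, -0.001, -0.092]
force: [2.0, -2.8, 4.8]
opening: -0.0005
time: 24.1
ee_pos: [0.6513, -0.0409, 0.2235]
tcp_rot: [-1.571, 0.0, -0.092]
force: [2.3, -2.6, 4.7]
opening: 0.0001
time: 24.3
ee_pos: [0.6512, -0.0408, 0.2244]
tcp_rot: [-1.571, 0.001, -0.092]
force: [1.9, -2.5, 3.5]
opening: 0.0001
```

```bash
python3 -m handwheel '[[0,0,0,0,0,0.1,-1],[0,0,0,0,0,0.1,-1]]'
python3 -m handwheel '[[0,0,0,0,0,0.1,-1],[0,0,0,0,0,0.1,-1]]'
python3 -m handwheel '[[0,0,0,0,0,0.1,-1],[0,0,0,0,0,0.1,-1]]'
python3 -m handwheel '[[0,0,0,0,0,0.1,-1],[0,0,0,0,0,0.1,-1]]'
```

```text
time: 24.5
ee_pos: [0.6506, -0.0402, 0.2247]
tcp_rot: [-1.57, 0.003, -0.092]
force: [-0.8, -0.6, 0.8]
opening: -0.0001
time: 24.7
ee_pos: [0.6509, -0.0404, 0.226]
tcp_rot: [-1.57, 0.002, -0.092]
force: [-1.0, 0.2, 0.0]
opening: -0.0001
time: 24.9
ee_pos: [0.6513, -0.0407, 0.2274]
tcp_rot: [-1.571, 0.0, -0.092]
force: [0.1, 0.3, -0.7]
opening: -0.0003
time: 25.1
ee_pos: [0.6514, -0.0409, 0.2287]
tcp_rot: [-1.571, -0.0, -0.092]
force: [0.3, -0.5, 0.2]
opening: 0.0003
```

```bash
python3 -m handwheel '[[0,0,0,0,0,2,-1],[0,0,0,-4,0.5,2,-1],[0,0,0,-9.5,1.05,2,0.1],[0,0,0,-9.5,1.05,-2,0.1],[0,0,0,-9.5,1.05,-7,0.1],[0,0,0,-9.5,1.05,-12,0.1],[0,0,0,-9.5,1.05,-15,0.1],[0,0,0,-9.5,1.05,-15,0.1]]'
python3 - <<'E'
from h import *
d=get("side"); crop(d,280,170,360,230,9,"pics/s22.png")
st=read_state();print(st["ee_pos"],st["tcp_rot"],st["opening"],st["force"])
E
```

```text
time: 25.9
ee_pos: [0.5529, -0.0296, 0.0743]
tcp_rot: [-1.569, 0.009, -0.092]
force: [-0.4, -0.3, 0.4]
opening: 0.0469
[ 0.55500309 -0.03003685  0.07703474] [-1.57007651  0.004491   -0.09183169] 0.04725072117564551 [0.10351005 0.98843431 0.06138011]
```

View pics/s22.png

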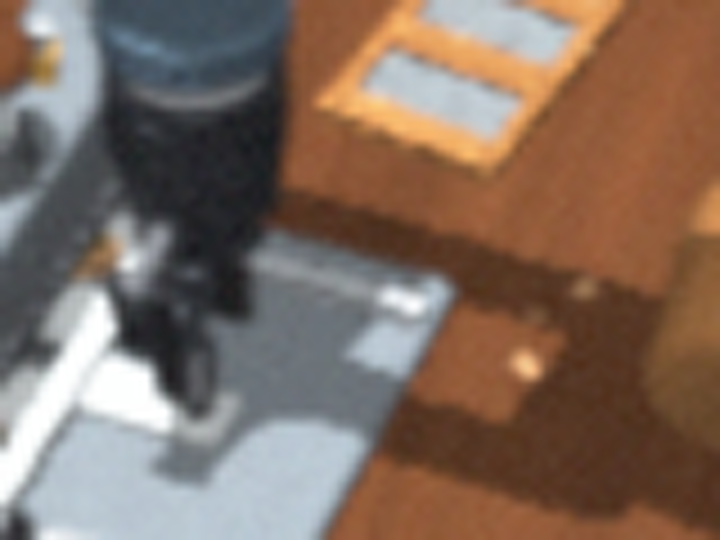

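```bash
python3 -m handwheel '[[0,0,0,0.15,0,-1.5,0.1],[0,0,0,0.15,0,-2.2,0.1],[0,0,0,0.15,0,-2.2,0.1],[0,0,0,0.15,0,-2.2,-1],[0,0,0,0.15,0,-2.2,-1],[0,0,0,0.15,0,-2.2,-1],[0,0,0,0.15,0,-2.2,-1]]' 40
python3 -m handwheel '[[0,0,0,-0.6,0.05,0,-1],[0,0,0,-1.8,0.17,0,-1],[0,0,0,-3,0.28,0,-1],[0,0,0,-4.2,0.39,0,-1],[0,0,0,-5.4,0.5,0,-1],[0,0,0,-6.6,0.61,0,-1],[0,0,0,-7.8,0.72,0,-1],[0,0,0,-9,0.83,0,-1]]'
python3 -m handwheel '[[0,0,0,-0.5,0.05,0,-1],[0,0,0,-1,0.09,0,-1],[0,0,0,-1,0.09,0,-1],[0,0,0,-1,0.09,0,0.1],[0,0,0,-1,0.09,0,0.1],[0,0,0,-1,0.09,0,0.1],[0,0,0,-1,0.09,5,0.1],[0,0,0,-1,0.09,8,0.1]]'
python3 -m handwheel '[[0,0,0,-5,-3,2,-1],[0,0,0,-10,-6,2,-1],[0,0,0,-10,-11,2,-1],[0,0,0,-10,-16,2,-1],[0,0,0,-10,-20,2,-1]]'
python3 - <<'E'
from h import *
s=get("side");t=get("top")
st=read_state();print(st["ee_pos"],st["tcp_rot"],st["opening"],st["force"])
crop(s,285,190,330,230,16,"pics/s23.png")
im,xs,ys=rect(t,0.5475,-0.0294,-0.092,0.041,0.07,0.1,0.00025)
cv2.imwrite("pics/t23.png",im[::-1,::-1,::-1])
E
```

```text
time: 26.65
ee_pos: [0.5586, -0.0301, 0.0578]
tcp_rot: [-1.571, -0.002, -0.092]
force: [-0.9, 2.1, 5.7]
opening: 0.0147
time: 27.45
ee_pos: [0.4691, -0.0227, 0.0577]
tcp_rot: [-1.572, -0.005, -0.092]
force: [2.7, 0.0, 7.0]
opening: 0.0149
time: 28.25
ee_pos: [0.4577, -0.0212, 0.1375]
tcp_rot: [-1.571, 0.001, -0.092]
force: [1.2, -0.1, 0.6]
opening: 0.047
time: 28.75
ee_pos: [0.3568, -0.2206, 0.1567]
tcp_rot: [-1.571, -0.0, -0.092]
force: [1.6, 0.6, -0.0]
opening: -0.0
[ 0.3581282  -0.22547518  0.15698663] [-1.57474084 -0.00203029 -0.09734542] 6.992514093718466e-05 [ 0.57714237  0.7761356  -0.06511674]
```

View pics/s23.png

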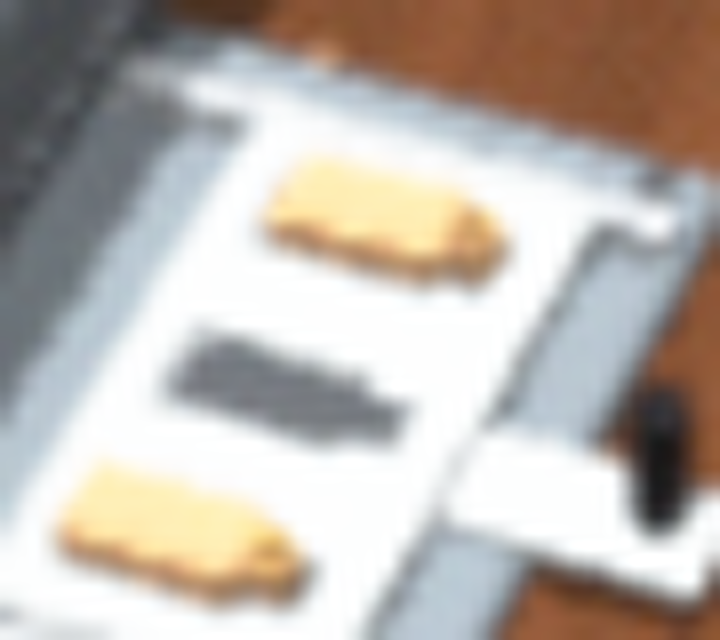

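View pics/t23.png

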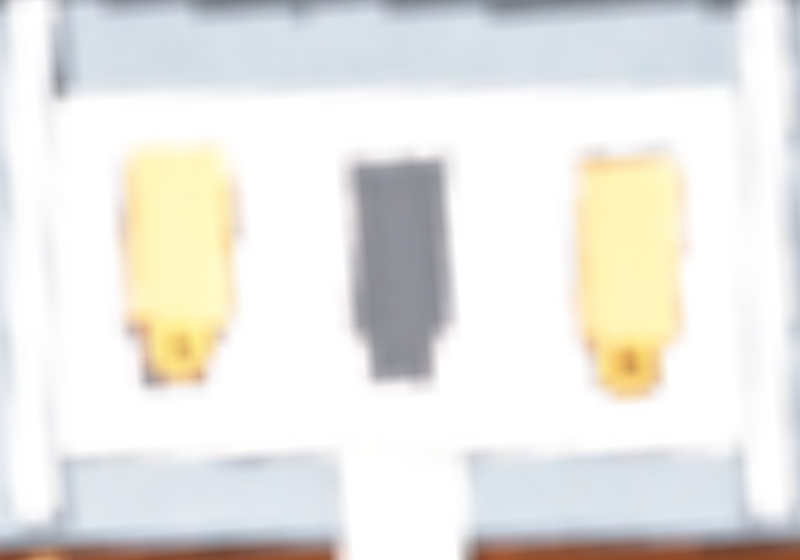

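```bash
python3 -m handwheel '[[0,0,0,3,4,0,-1],[0,0,0,6,8,0,-1],[0,0,0,9,12,0,-1],[0,0,0,12,16,0,-1],[0,0,0,15,20,0,-1],[0,0,0,17.7,25.3,-3,-1],[0,0,0,17.7,25.3,-6.7,-1],[0,0,0,17.7,25.3,-6.7,-1]]'
python3 -m handwheel '[[0,0,0,0,0,0,-1],[0,0,0,0,0,-1,-1],[0,0,0,0,0,-2,-1],[0,0,0,0,0,-2.5,-1],[0,0,0,0,0,-2.5,-1]]'
```

```text
time: 29.65
ee_pos: [0.5308, 0.0372, 0.0838]
tcp_rot: [-1.57, 0.012, -0.088]
force: [-1.5, -0.3, -0.4]
opening: -0.0001
time: 30.15
ee_pos: [0.5344, 0.0331, 0.0642]
tcp_rot: [-1.571, 0.001, -0.093]
force: [-0.4, 0.2, 0.3]
opening: 0.0001
```

```bash
python3 -m handwheel '[[0,0,0,0.1,-0.4,0,-1],[0,0,0,0.1,-0.4,-0.2,-1],[0,0,0,0.1,-0.4,-0.4,-1],[0,0,0,0.1,-0.4,-0.5,-1],[0,0,0,0.1,-0.4,-0.5,-1],[0,0,0,0.1,-0.4,-0.5,-1]]'
```

```text
time: 30.75
ee_pos: [0.5359, 0.0298, 0.0595]
tcp_rot: [-1.571, 0.0, -0.092]
force: [0.5, -0.0, -0.4]
opening: 0.0001
```

```bash
python3 -m handwheel '[[0,0,0,0,0,-0.1,-1],[0,0,0,0,0,-0.1,-1]]'
python3 -m handwheel '[[0,0,0,0,0,-0.1,-1],[0,0,0,0,0,-0.1,-1]]'
```

```text
time: 30.95
ee_pos: [0.5361, 0.0298, 0.0588]
tcp_rot: [-1.571, -0.0, -0.092]
force: [-1.7, -0.5, 3.2]
opening: 0.0006
time: 31.15
ee_pos: [0.5367, 0.0297, 0.0587]
tcp_rot: [-1.571, -0.002, -0.092]
force: [-1.0, 0.7, 9.8]
opening: -0.0001
```

```bash
python3 -m handwheel '[[0,0,0,0,0,0.8,-1],[0,0,0,3,-0.3,0.8,-1],[0,0,0,3,-0.3,0.8,-1],[0,0,0,3,-0.3,0.3,-1],[0,0,0,3,-0.3,0.2,-1],[0,0,0,3,-0.3,0.2,-1]]'
python3 -m handwheel '[[0,0,0,0,0,-0.1,-1],[0,0,0,0,0,-0.1,-1]]'
python3 -m handwheel '[[0,0,0,0,0,-0.1,-1],[0,0,0,0,0,-0.1,-1]]'
python3 -m handwheel '[[0,0,0,0,0,-0.1,-1],[0,0,0,0,0,-0.1,-1]]'
```

```text
time: 31.75
ee_pos: [0.5648, 0.0269, 0.059]
tcp_rot: [-1.571, 0.002, -0.092]
force: [0.0, -0.4, 0.1]
opening: -0.0
time: 31.95
ee_pos: [0.5654, 0.0269, 0.0588]
tcp_rot: [-1.571, 0.001, -0.092]
force: [-2.2, 0.3, 3.8]
opening: 0.0004
time: 32.15
ee_pos: [0.5663, 0.0268, 0.0587]
tcp_rot: [-1.571, -0.002, -0.092]
force: [-1.9, 1.3, 8.5]
opening: -0.0002
time: 32.35
ee_pos: [0.5672, 0.0267, 0.0587]
tcp_rot: [-1.571, -0.004, -0.092]
force: [-2.0, 1.0, 13.5]
opening: -0.0003
```

```bash
python3 -m handwheel '[[0,0,0,0,0,3,-1],[0,0,0,-1,-4,3,-1],[0,0,0,-2.8,-8,3,-1],[0,0,0,-4.6,-11.1,3,-1],[0,0,0,-4.6,-11.1,3,-1],[0,0,0,-4.6,-11.1,1,-1],[0,0,0,-4.6,-11.1,0.8,-1],[0,0,0,-4.6,-11.1,0.8,-1]]'
python3 -m handwheel '[[0,0,0,0,0,-0.2,-1],[0,0,0,0,0,-0.4,-1],[0,0,0,0,0,-0.4,-1]]'
python3 -m handwheel '[[0,0,0,0,0,-0.1,-1],[0,0,0,0,0,-0.1,-1]]'
python3 -m handwheel '[[0,0,0,0,0,-0.1,-1],[0,0,0,0,0,-0.1,-1]]'
```

```text
time: 33.15
ee_pos: [0.5195, -0.0835, 0.064]
tcp_rot: [-1.57, 0.002, -0.091]
force: [0.3, -0.1, 0.9]
opening: 0.0
time: 33.45
ee_pos: [0.5206, -0.0839, 0.0612]
tcp_rot: [-1.571, -0.001, -0.091]
force: [0.1, -0.4, 0.3]
opening: -0.0
time: 33.65
ee_pos: [0.52, -0.0841, 0.0595]
tcp_rot: [-1.571, -0.0, -0.091]
force: [0.7, -0.5, 0.2]
opening: 0.0002
time: 33.85
ee_pos: [0.52, -0.0842, 0.0587]
tcp_rot: [-1.571, -0.0, -0.092]
force: [-0.6, 1.0, 2.7]
opening: 0.0001
```

Eye of B is also at 0.0587. Now its blade.

```bash
python3 -m handwheel '[[0,0,0,0,0,0.6,-1],[0,0,0,3.3,-0.3,0.6,-1],[0,0,0,3.3,-0.3,0.6,-1],[0,0,0,3.3,-0.3,0.1,-1],[0,0,0,3.3,-0.3,0.1,-1]]'
python3 -m handwheel '[[0,0,0,0,0,-0.1,-1],[0,0,0,0,0,-0.1,-1]]'
python3 -m handwheel '[[0,0,0,0,0,-0.1,-1],[0,0,0,0,0,-0.1,-1]]'
```

```text
time: 34.35
ee_pos: [0.5521, -0.0871, 0.0589]
tcp_rot: [-1.571, 0.001, -0.092]
force: [-0.2, -0.1, 0.9]
opening: -0.0001
time: 34.55
ee_pos: [0.552, -0.0871, 0.0587]
tcp_rot: [-1.571, 0.001, -0.092]
force: [-0.1, 0.4, 3.8]
opening: -0.0
time: 34.75
ee_pos: [0.5528, -0.0871, 0.0587]
tcp_rot: [-1.571, -0.001, -0.092]
force: [-2.0, 0.7, 9.4]
opening: -0.0002
```

```bash
python3 -m handwheel '[[0,0,0,0,0,4,-1],[0,0,0,-3,2,6,0.1],[0,0,0,-7,4.5,6,0.1],[0,0,0,-9.53,6.55,6,0.1],[0,0,0,-9.53,6.55,6,0.1],[0,0,0,-9.53,6.55,6,0.1],[0,0,0,-9.53,6.55,4,0.1],[0,0,0,-9.53,6.55,4,0.1]]'
python3 - <<'E'
from h import *
d=get("side"); crop(d,290,180,370,240,9,"pics/s24.png")
st=read_state();print(st["ee_pos"],st["tcp_rot"],st["opening"],st["force"])
E
```

```text
time: 35.55
ee_pos: [0.4573, -0.0222, 0.096]
tcp_rot: [-1.57, 0.003, -0.092]
force: [-0.4, 0.2, 0.2]
opening: 0.047
[ 0.45759281 -0.02222785  0.09671934] [-1.57047089  0.00215912 -0.09242067] 0.04687615277578447 [ 0.49731604 -0.13364201 -0.34361391]
```

View pics/s24.png

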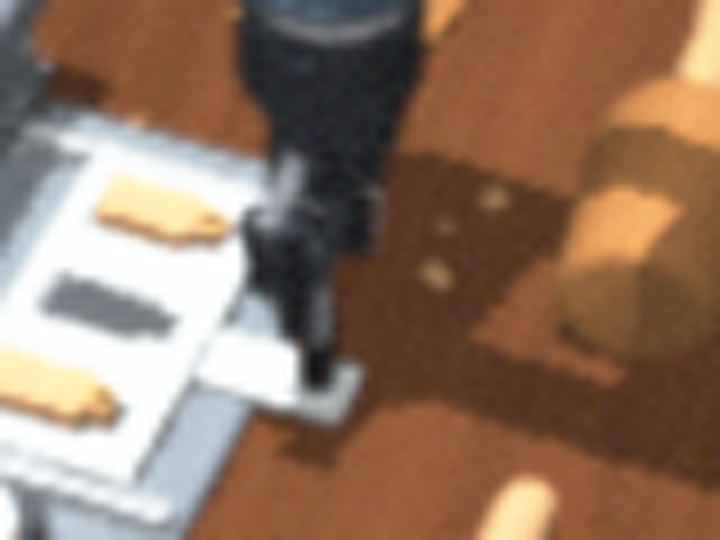

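```bash
python3 -m handwheel '[[0,0,0,0.05,0.05,-2.5,0.1],[0,0,0,0.05,0.05,-4.1,0.1],[0,0,0,0.05,0.05,-4.1,0.1],[0,0,0,0.05,0.05,-4.1,-1],[0,0,0,0.05,0.05,-4.1,-1],[0,0,0,0.05,0.05,-4.1,-1],[0,0,0,0.05,0.05,-4.1,-1]]' 40
python3 -m handwheel '[[0,0,0,0.5,0,0,-1],[0,0,0,1.5,-0.1,0,-1],[0,0,0,2.7,-0.21,0,-1],[0,0,0,3.9,-0.32,0,-1],[0,0,0,5.1,-0.43,0,-1],[0,0,0,6.3,-0.54,0,-1],[0,0,0,7.5,-0.65,0,-1],[0,0,0,8.4,-0.73,0,-1]]'
python3 -m handwheel '[[0,0,0,0.5,-0.05,0,-1],[0,0,0,1.0,-0.09,0,-1],[0,0,0,1.3,-0.12,0,-1],[0,0,0,1.5,-0.14,0,-1],[0,0,0,1.7,-0.16,0,-1],[0,0,0,1.7,-0.16,0,-1]]'
```

```text
time: 36.3
ee_pos: [0.4591, -0.0218, 0.0576]
tcp_rot: [-1.572, -0.003, -0.092]
force: [-0.5, -2.0, 5.2]
opening: 0.0145
time: 37.1
ee_pos: [0.5427, -0.0287, 0.0576]
tcp_rot: [-1.571, -0.001, -0.092]
force: [-3.1, -0.2, 7.9]
opening: 0.015
time: 37.7
ee_pos: [0.5561, -0.0298, 0.0575]
tcp_rot: [-1.571, 0.006, -0.091]
force: [-12.9, -0.9, 16.1]
opening: 0.0147
```

```bash
python3 -m handwheel '[[0,0,0,0.1,0,0,-1],[0,0,0,-0.3,0.03,0,-1],[0,0,0,-0.3,0.03,0,0.1],[0,0,0,-0.3,0.03,0,0.1],[0,0,0,-0.3,0.03,0,0.1],[0,0,0,-0.3,0.03,4,0.1],[0,0,0,-0.3,0.03,9,0.1],[0,0,0,-0.3,0.03,14,-1]]'
python3 -m handwheel '[[0,0,0,0,0,4.3,-1],[0,0,0,4,-0.4,4.3,-1],[0,0,0,8,-0.8,4.3,-1],[0,0,0,9.5,-0.95,4.3,-1],[0,0,0,9.5,-0.95,4.3,-1],[0,0,0,9.5,-0.95,4.3,-1]]'
python3 - <<'E'
from h import *
d=get("side"); crop(d,250,150,350,230,8,"pics/s25.png")
st=read_state();print(st["ee_pos"],st["tcp_rot"],st["opening"],st["force"])
E
```

```text
time: 38.5
ee_pos: [0.5556, -0.0297, 0.1973]
tcp_rot: [-1.57, 0.002, -0.092]
force: [1.8, -1.5, 0.2]
opening: 0.0332
time: 39.1
ee_pos: [0.6505, -0.0392, 0.2386]
tcp_rot: [-1.571, 0.002, -0.092]
force: [-0.9, -0.0, -0.5]
opening: 0.0001
[ 0.6502092  -0.03914437  0.23887508] [-1.57056605  0.00182217 -0.0916464 ] -1.6921859695982916e-05 [-0.5571926   0.09905335 -0.52217564]
```

View pics/s25.png

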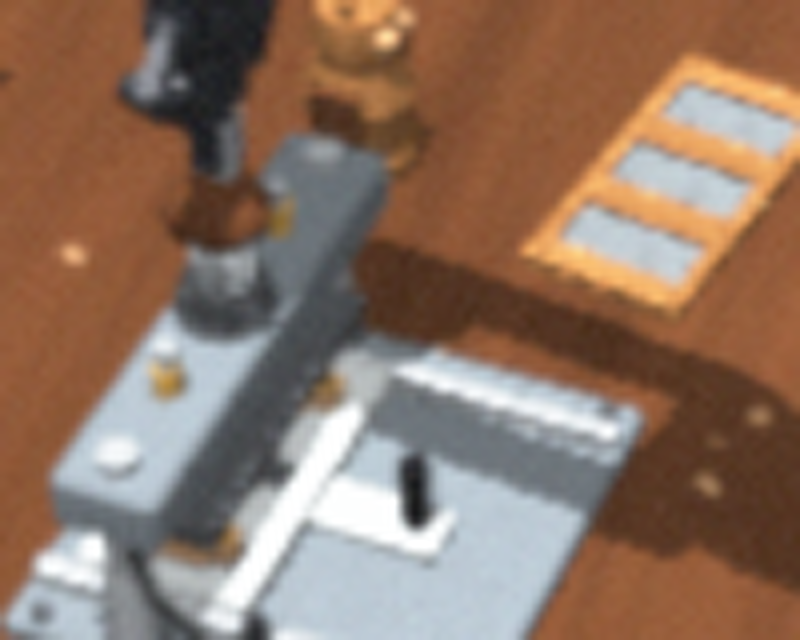

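```bash
python3 -m handwheel '[[0,0,0,0.1,0,-1,-1],[0,0,0,0.1,0,-1.5,-1],[0,0,0,0.1,0,-2,-1],[0,0,0,0.1,0,-2.5,-1],[0,0,0,0.1,0,-2.9,-1],[0,0,0,0.1,0,-3.1,-1],[0,0,0,0.1,0,-3.1,-1]]'
python3 -m handwheel '[[0,0,0,0,0,-0.1,-1],[0,0,0,0,0,-0.2,-1],[0,0,0,0,0,-0.2,-1]]'
python3 -m handwheel '[[0,0,0,0,0,-0.1,-1],[0,0,0,0,0,-0.2,-1],[0,0,0,0,0,-0.2,-1]]'
python3 -m handwheel '[[0,0,0,0,0,-0.1,-1],[0,0,0,0,0,-0.2,-1],[0,0,0,0,0,-0.2,-1]]'
```

```text
time: 39.85
ee_pos: [0.6513, -0.0392, 0.2099]
tcp_rot: [-1.571, -0.0, -0.092]
force: [-5.0, 0.5, 11.5]
opening: -0.0001
time: 40.15
ee_pos: [0.6513, -0.0392, 0.2084]
tcp_rot: [-1.571, -0.001, -0.092]
force: [-4.6, 1.2, 11.6]
opening: 0.0003
time: 40.45
ee_pos: [0.6513, -0.0392, 0.2066]
tcp_rot: [-1.571, -0.001, -0.092]
force: [-6.3, 0.7, 12.6]
opening: 0.0002
time: 40.75
ee_pos: [0.6514, -0.0392, 0.2064]
tcp_rot: [-1.571, -0.002, -0.092]
force: [-7.7, 2.0, 19.6]
opening: 0.0
```

```bash
python3 -m handwheel '[[0,0,0,0,0,-0.1,-1],[0,0,0,0,0,-0.1,-1],[0,0,0,0,0,-0.1,-1],[0,0,0,0,0,-0.1,-1],[0,0,0,0,0,-0.1,-1],[0,0,0,0,0,-0.1,-1],[0,0,0,0,0,-0.1,-1],[0,0,0,0,0,-0.1,-1]]'
python3 - <<'E'
from h import *
d=get("side"); crop(d,250,150,350,230,8,"pics/s26.png")
st=read_state();print(st["ee_pos"],st["force"])
E
python3 -m handwheel '[[0,0,0,0,0,0,-1],[0,0,0,0,0,0,-1],[0,0,0,0,0,0,-1],[0,0,0,0,0,0,-1],[0,0,0,0,0,0,-1],[0,0,0,0,0,0,-1]]'
```

```text
time: 41.55
ee_pos: [0.6514, -0.0392, 0.2064]
tcp_rot: [-1.572, -0.003, -0.091]
force: [-10.4, 0.9, 23.5]
opening: 0.0001
[ 0.65140444 -0.03915235  0.20634261] [-9.86745707  1.80381236 23.73928213]
time: 42.2
ee_pos: [0.6514, -0.0391, 0.2064]
tcp_rot: [-1.572, -0.003, -0.091]
force: [-11.7, 1.3, 23.1]
opening: -0.0002
```

View pics/s26.png

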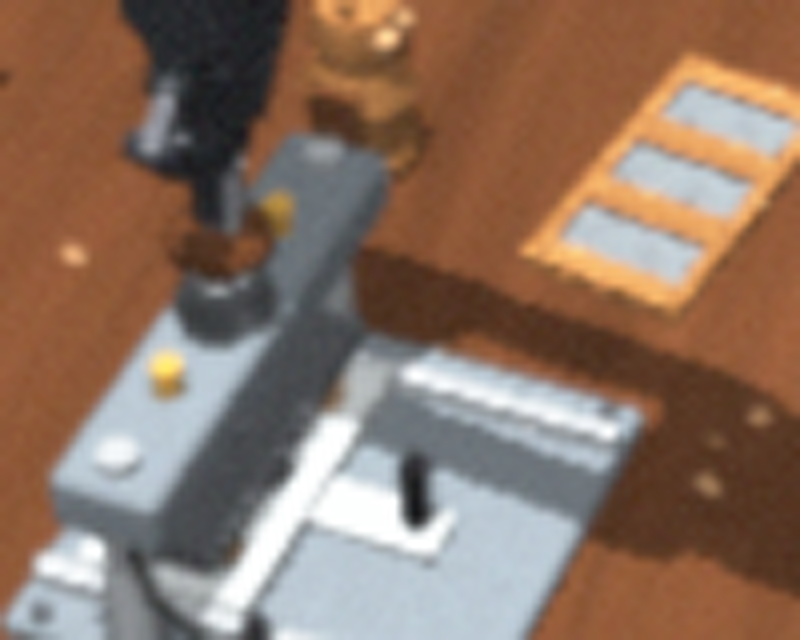

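```bash
python3 -m handwheel '[[0,0,0,0,0,1,-1],[0,0,0,0,0,3,-1],[0,0,0,0,0,4.5,-1],[0,0,0,-4,0.4,4.5,-1],[0,0,0,-8,0.8,4.5,-1],[0,0,0,-9.5,0.95,4.5,0.1],[0,0,0,-9.5,0.95,1,0.1],[0,0,0,-9.5,0.95,-4,0.1]]'
python3 -m handwheel '[[0,0,0,0,0,-4,0.1],[0,0,0,0,0,-8,0.1],[0,0,0,0,0,-8.8,0.1],[0,0,0,0,0,-8.8,0.1]]'
python3 - <<'E'
from h import *
st=read_state();print(st["ee_pos"],st["tcp_rot"],st["opening"],st["force"])
E
```

```text
time: 43.0
ee_pos: [0.5587, -0.0303, 0.164]
tcp_rot: [-1.572, -0.009, -0.092]
force: [1.8, 0.1, -0.9]
opening: 0.0436
time: 43.4
ee_pos: [0.5559, -0.0296, 0.0724]
tcp_rot: [-1.57, 0.003, -0.092]
force: [0.4, 0.9, 0.5]
opening: 0.047
[ 0.55594058 -0.02961068  0.07240526] [-1.5702435   0.00347884 -0.09186097] 0.04701586891337462 [0.35848671 0.86688121 0.45230982]
```

```bash
python3 -m handwheel '[[0,0,0,0.05,0,-1,0.1],[0,0,0,0.05,0,-1.7,0.1],[0,0,0,0.05,0,-1.7,0.1],[0,0,0,0.05,0,-1.7,-1],[0,0,0,0.05,0,-1.7,-1],[0,0,0,0.05,0,-1.7,-1],[0,0,0,0.05,0,-1.7,-1]]' 40
python3 -m handwheel '[[0,0,0,-0.6,0.05,0,-1],[0,0,0,-1.8,0.17,0,-1],[0,0,0,-3,0.28,0,-1],[0,0,0,-4.2,0.39,0,-1],[0,0,0,-5.4,0.5,0,-1],[0,0,0,-6.6,0.61,0,-1],[0,0,0,-7.8,0.72,0,-1],[0,0,0,-9,0.83,0,-1]]'
python3 -m handwheel '[[0,0,0,-0.5,0.05,0,-1],[0,0,0,-1,0.09,0,-1],[0,0,0,-1.6,0.15,0,-1],[0,0,0,-1.6,0.15,0,-1],[0,0,0,-1.6,0.15,0,0.1],[0,0,0,-1.6,0.15,0,0.1],[0,0,0,-1.6,0.15,5,0.1],[0,0,0,-1.6,0.15,9,0.1]]'
python3 -m handwheel '[[0,0,0,-5,-3,2,0.1],[0,0,0,-10,-6,2,0.1],[0,0,0,-10,-11,2,0.1],[0,0,0,-10,-16,2,0.1],[0,0,0,-10,-20,2,0.1]]'
python3 - <<'E'
from h import *
s=get("side");t=get("top")
st=read_state();print(st["ee_pos"],st["tcp_rot"],st["opening"],st["force"])
crop(s,270,170,370,250,8,"pics/s27.png"); crop(t,255,130,375,230,6,"pics/t27.png")
for f in fobs(t,amin=50,ztop=0.040,box=(280,170,350,210)): print(f)
E
```

```text
time: 44.1
ee_pos: [0.558, -0.03, 0.0572]
tcp_rot: [-1.571, -0.001, -0.092]
force: [-1.5, -0.2, 4.0]
opening: 0.0146
time: 44.9
ee_pos: [0.4679, -0.0225, 0.0572]
tcp_rot: [-1.572, -0.003, -0.092]
force: [3.3, -4.8, 5.8]
opening: 0.0145
time: 45.7
ee_pos: [0.4498, -0.0193, 0.1463]
tcp_rot: [-1.569, 0.005, -0.092]
force: [1.0, -0.0, 0.3]
opening: 0.047
time: 46.2
ee_pos: [0.3502, -0.2187, 0.1663]
tcp_rot: [-1.57, 0.0, -0.092]
force: [1.3, 0.1, 1.1]
opening: 0.0471
[ 0.35144725 -0.22350458  0.16652728] [-1.57319359e+00 -1.02817532e-03 -9.73520985e-02] 0.04690961592502935 [-0.5207601   0.17329542  0.93215906]
{'px': (np.float64(336.4), np.float64(191.9)), 'area': 102.5, 'me': array([ 0.5397, -0.0866]), 'L': np.float64(0.0551), 'mid': np.float64(-0.0018), 'W': np.float64(0.024), 'yaw': np.float64(-0.079), 'org': array([ 0.5369, -0.0864])}
{'px': (np.float64(301.2), np.float64(188.4)), 'area': 102.5, 'me': array([0.5523, 0.0252]), 'L': np.float64(0.0555), 'mid': np.float64(-0.003), 'W': np.float64(0.025), 'yaw': np.float64(-0.104), 'org': array([0.5483, 0.0256])}
```

View pics/s27.png

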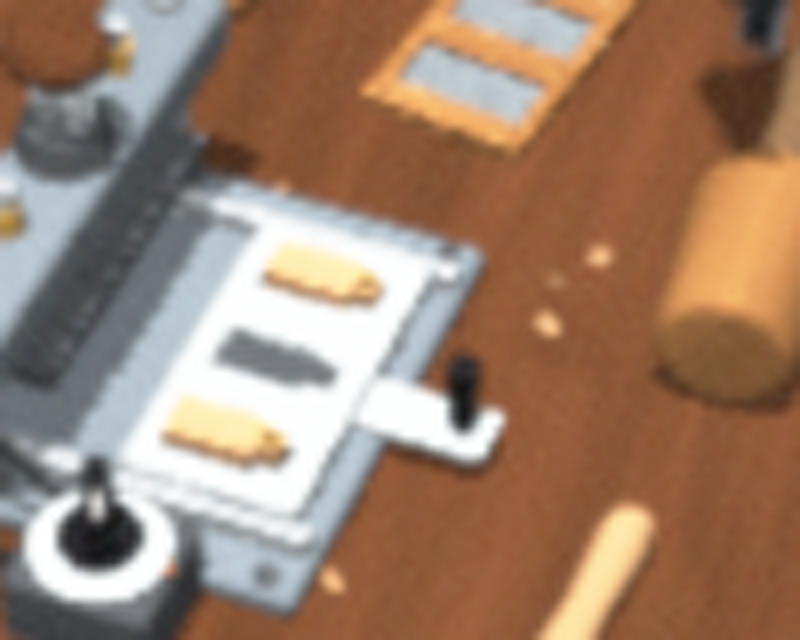

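View pics/t27.png

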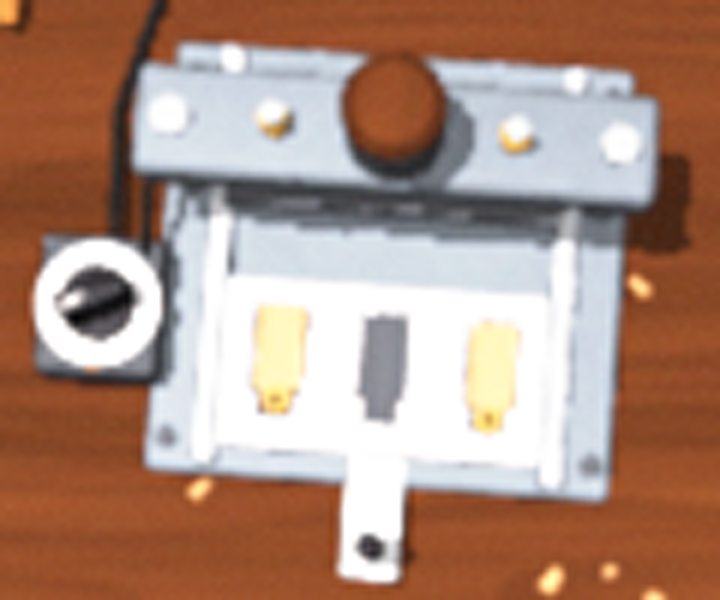

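```bash
python3 -m handwheel '[[0,0,0.005,4,3,0,0],[0,0,0.005,8,6,0,0],[0,0,0.005,12,9,0,0],[0,0,0.005,16,12,0,0],[0,0,0.005,19,13.6,0,0],[0,0,0.005,19,13.6,-4,0],[0,0,0.005,19,13.6,-8,0],[0,0,0.005,19,13.6,-8,0]]'
python3 - <<'E'
from h import *
s=get("side"); crop(s,285,180,345,230,12,"pics/s28.png")
st=read_state();print(st["ee_pos"],st["tcp_rot"],st["opening"],st["force"])
E
```

```text
time: 47.1
ee_pos: [0.5366, -0.0791, 0.0808]
tcp_rot: [-1.567, 0.013, -0.085]
force: [-1.3, 0.5, -0.7]
opening: 0.0432
[ 0.53854248 -0.08012411  0.08370153] [-1.56818743  0.0085916  -0.08588042] 0.04287111076929274 [ 0.1733118  -0.18381954  0.07573046]
```

View pics/s28.png

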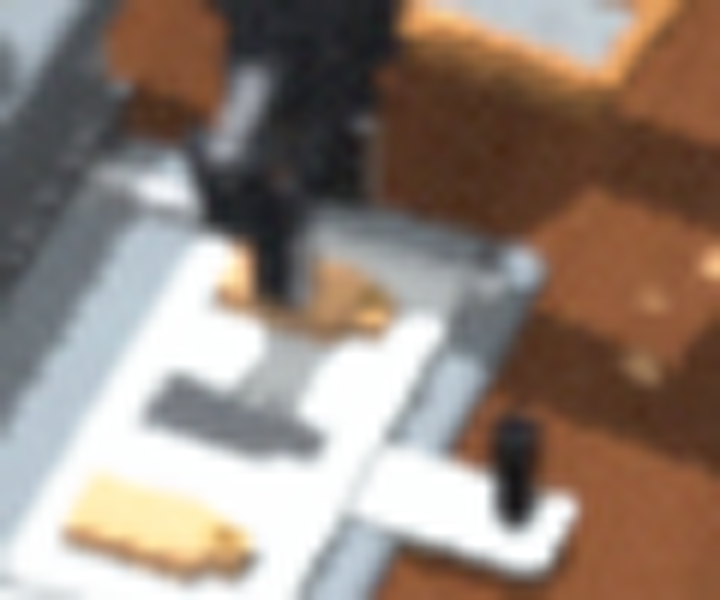

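```bash
python3 -m handwheel '[[0,0,0,0,0,0,0],[0,0,0,0,0,0,0]]'
```

```text
time: 47.35
ee_pos: [0.5428, -0.0826, 0.0886]
tcp_rot: [-1.572, -0.003, -0.087]
force: [-0.3, -0.5, 0.3]
opening: 0.0423
```

```bash
python3 -m handwheel '[[0,0,-0.005,0,-0.43,0,0],[0,0,-0.005,0,-0.43,-2,0],[0,0,-0.005,0,-0.43,-3.6,0],[0,0,-0.005,0,-0.43,-3.6,0],[0,0,-0.005,0,-0.43,-3.6,-1],[0,0,-0.005,0,-0.43,-3.6,-1],[0,0,-0.005,0,-0.43,-3.6,-1],[0,0,-0.005,0,-0.43,-3.6,-1]]' 40
python3 -m handwheel '[[0,0,0,0,0,0.5,-1],[0,0,0,0,0,2,-1],[0,0,0,0,0,5,-1],[0,0,0,0,0,7,-1],[0,0,0,0,0,7,-1]]'
python3 - <<'E'
from h import *
s=get("side"); crop(s,285,170,345,220,12,"pics/s29.png")
st=read_state();print(st["ee_pos"],st["tcp_rot"],st["opening"],st["force"])
E
```

```text
time: 48.15
ee_pos: [0.5425, -0.0869, 0.0518]
tcp_rot: [-1.572, -0.002, -0.092]
force: [-0.2, -1.4, 6.4]
opening: 0.0245
time: 48.65
ee_pos: [0.5435, -0.087, 0.1236]
tcp_rot: [-1.572, -0.006, -0.092]
force: [0.2, 0.1, -0.6]
opening: 0.0248
[ 0.54244843 -0.08669905  0.121892  ] [-1.57155007 -0.00296518 -0.09172317] 0.024534159732445823 [-0.0215092  -0.19153834 -0.50335879]
```

View pics/s29.png

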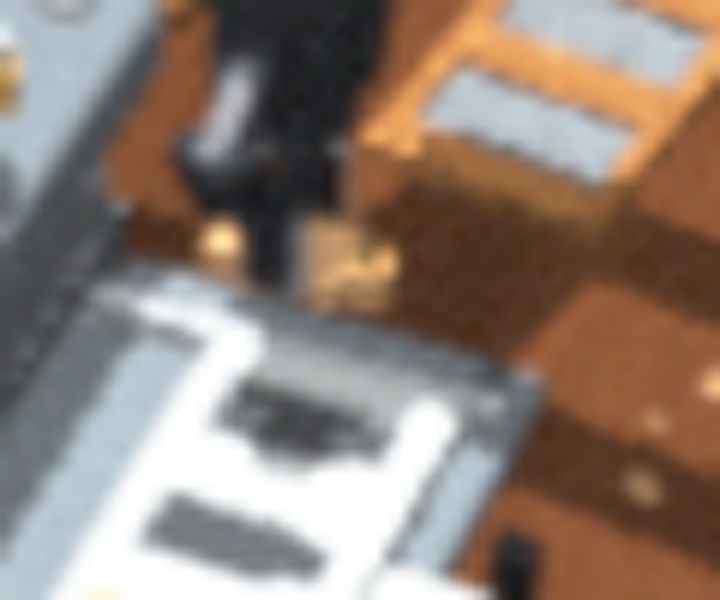

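```bash
python3 -m handwheel '[[0,0,0,-0.5,-4,1,-1],[0,0,0,-1,-9,1,-1],[0,0,-0.05,-2,-14,1,-1],[0,0,-0.115,-3,-19,1,-1],[0,0,-0.115,-4,-24,1,-1],[0,0,-0.115,-4.4,-29.8,0,-1],[0,0,-0.115,-4.4,-29.8,-4,-1],[0,0,-0.115,-4.4,-29.8,-6,-1]]'
python3 -m handwheel '[[0,0,0,0,0,0,-1],[0,0,0,0,0,0,-1]]'
python3 - <<'E'
from h import *
s=get("side"); crop(s,295,140,375,200,10,"pics/s30.png")
st=read_state();print(st["ee_pos"],st["tcp_rot"],st["opening"],st["force"])
E
```

```text
time: 49.5
ee_pos: [0.4952, -0.386, 0.0561]
tcp_rot: [-1.568, 0.004, -0.211]
force: [0.2, 0.9, -0.1]
opening: 0.0244
time: 49.7
ee_pos: [0.4971, -0.3837, 0.0594]
tcp_rot: [-1.569, 0.002, -0.207]
force: [0.2, 0.2, 0.0]
opening: 0.0247
[ 0.4979562  -0.38420681  0.06077871] [-1.57074438e+00 -5.28552120e-05 -2.06237542e-01] 0.024650369163478292 [ 0.72773802 -0.60256469  0.05910038]
```

View pics/s30.png

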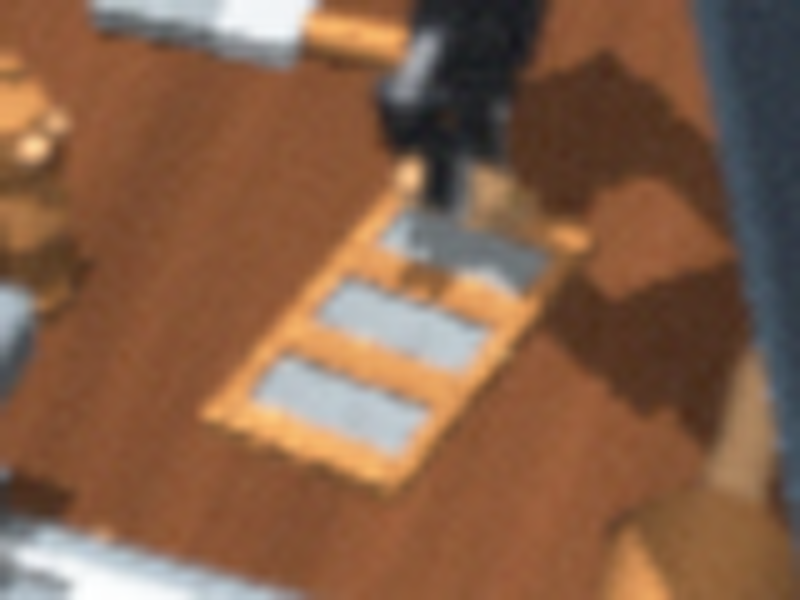

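```bash
python3 -m handwheel '[[0,0,0,0,-0.05,-1,-1],[0,0,0,0,-0.05,-2,-1],[0,0,0,0,-0.05,-2.6,-1],[0,0,0,0,-0.05,-2.9,-1],[0,0,0,0,-0.05,-2.9,-1],[0,0,0,0,-0.05,-2.9,-1]]'
```

```text
time: 50.35
ee_pos: [0.4976, -0.3846, 0.0318]
tcp_rot: [-1.57, 0.0, -0.207]
force: [-1.8, 2.5, 4.9]
opening: 0.0245
```

Floor contact (5 N). Release, retreat and look.

```bash
python3 -m handwheel '[[0,0,0,0,0,0,-0.1],[0,0,0,0,0,0,-0.1],[0,0,0,0,0,0,-0.1],[0,0,0,0,0,3,-0.1],[0,0,0,0,0,8,0],[0,0,0,-3,3,11,0],[0,0,0,-8,6,11,0],[0,0,0,-12,10,11,0]]'
python3 -m handwheel '[[0,0,0.05,-3,4,0,0],[0,0,0.1,-3,9,0,0],[0,0,0.115,-3,14,0,0],[0,0,0.115,-3,14,0,0]]'
python3 - <<'E'
from h import *
s=get("side");t=get("top"); crop(s,270,140,370,220,8,"pics/s31.png"); crop(t,280,160,450,230,4,"pics/t31.png")
st=read_state();print(st["ee_pos"],st["tcp_rot"],st["opening"],st["force"])
for f in fobs(t,amin=50,ztop=0.040,box=(280,170,350,210)): print(f)
for f in fobs(t,amin=40,ztop=0.020,box=(380,180,445,225)): print(f)
E
```

```text
time: 51.15
ee_pos: [0.3887, -0.2964, 0.1426]
tcp_rot: [-1.573, -0.003, -0.207]
force: [0.0, -0.1, 0.8]
opening: 0.0422
time: 51.55
ee_pos: [0.3575, -0.1504, 0.141]
tcp_rot: [-1.568, 0.002, -0.088]
force: [0.2, -0.4, -0.2]
opening: 0.0427
[ 0.35974397 -0.15539589  0.1418005 ] [-1.57179870e+00 -1.01144153e-03 -8.91780621e-02] 0.04247956031026357 [ 0.37968669 -1.03398589  0.73404804]
{'px': (np.float64(301.2), np.float64(188.5)), 'area': 103.5, 'me': array([0.5522, 0.0251]), 'L': np.float64(0.0555), 'mid': np.float64(-0.0029), 'W': np.float64(0.0253), 'yaw': np.float64(-0.1), 'org': array([0.5483, 0.0255])}
{'px': (np.float64(429.6), np.float64(204.9)), 'area': 101.5, 'me': array([ 0.4963, -0.3847]), 'L': np.float64(0.0562), 'mid': np.float64(-0.0022), 'W': np.float64(0.0247), 'yaw': np.float64(-0.196), 'org': array([ 0.4931, -0.384 ])}
```

View pics/s31.png

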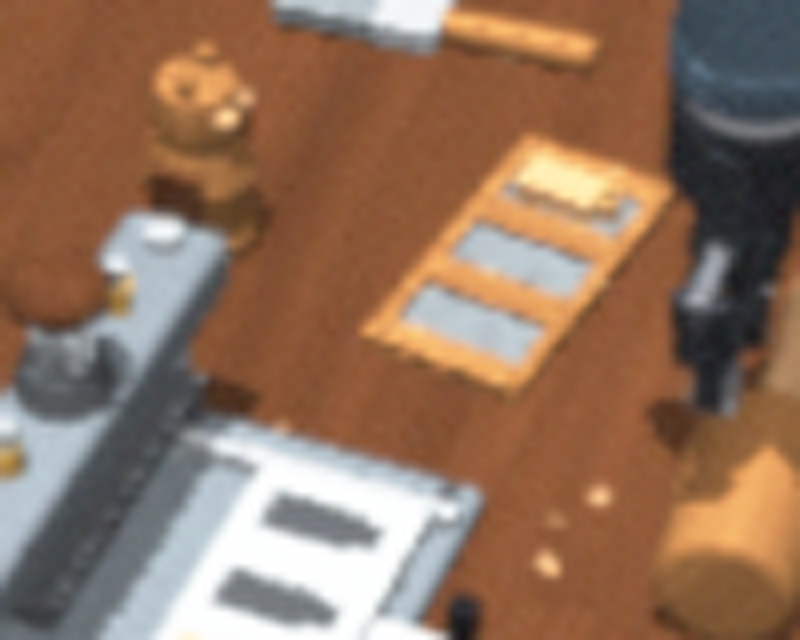

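View pics/t31.png

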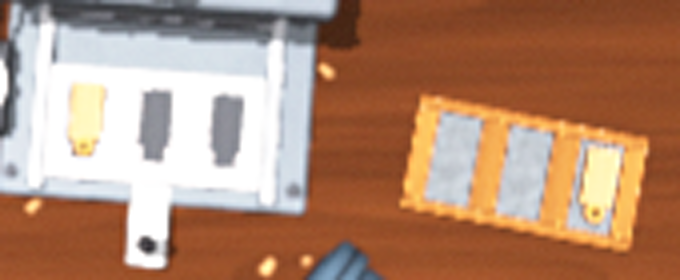

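```bash
python3 -m handwheel '[[0,0,0,4,4,0,0],[0,0,0,8,8,0,0],[0,0,0,12,12,0,0],[0,0,0,16,16,0,0],[0,0,0,19.4,18.05,0,0],[0,0,0,19.4,18.05,0,0],[0,0,0,19.4,18.05,-4,0],[0,0,0,19.4,18.05,-5,0]]'
python3 -m handwheel '[[0,0,0,0,0,0,0],[0,0,0,0,0,0,0],[0,0,0,0,0,0,0]]'
python3 - <<'E'
from h import *
s=get("side"); crop(s,275,190,345,250,10,"pics/s32.png")
st=read_state();print(st["ee_pos"],st["tcp_rot"],st["opening"],st["force"])
E
```

```text
time: 52.45
ee_pos: [0.5526, 0.0239, 0.0879]
tcp_rot: [-1.571, 0.005, -0.092]
force: [-1.2, 0.8, -0.4]
opening: 0.0425
time: 52.75
ee_pos: [0.5544, 0.0236, 0.0929]
tcp_rot: [-1.571, -0.002, -0.093]
force: [0.2, 0.2, -0.3]
opening: 0.0428
[0.55439742 0.02367959 0.09296083] [-1.57103977 -0.00266305 -0.09275295] 0.04249166121305825 [-0.06887885 -0.10455396 -0.17364629]
```

View pics/s32.png

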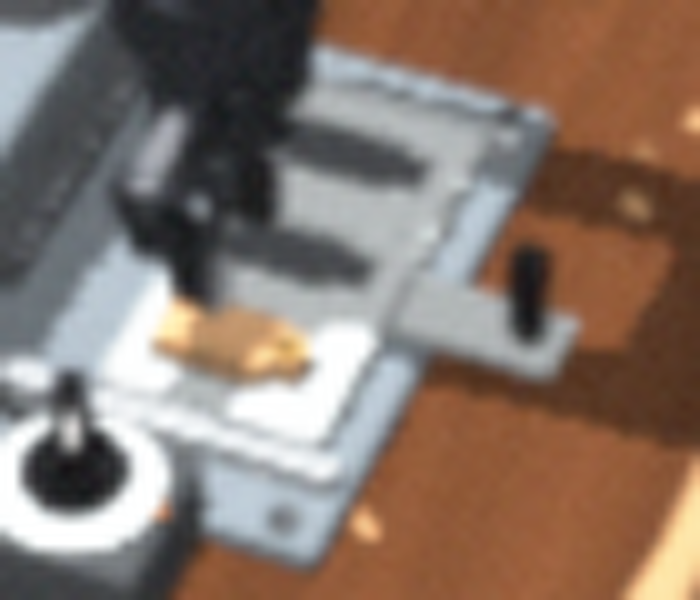

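```bash
python3 -m handwheel '[[0,0,0,-0.1,0.15,-1,0],[0,0,0,-0.1,0.15,-3,0],[0,0,0,-0.1,0.15,-4.1,0],[0,0,0,-0.1,0.15,-4.1,0],[0,0,0,-0.1,0.15,-4.1,-1],[0,0,0,-0.1,0.15,-4.1,-1],[0,0,0,-0.1,0.15,-4.1,-1],[0,0,0,-0.1,0.15,-4.1,-1]]' 40
python3 -m handwheel '[[0,0,0,0,0,0.5,-1],[0,0,0,0,0,2,-1],[0,0,0,0,0,5,-1],[0,0,0,0,0,8,-1],[0,0,0,0,0,8,-1]]'
python3 - <<'E'
from h import *
s=get("side"); crop(s,275,180,345,240,10,"pics/s33.png")
st=read_state();print(st["ee_pos"],st["tcp_rot"],st["opening"],st["force"])
E
```

```text
time: 53.6
ee_pos: [0.5528, 0.0259, 0.051]
tcp_rot: [-1.571, -0.001, -0.092]
force: [0.5, -0.3, 0.1]
opening: 0.0243
time: 54.1
ee_pos: [0.5554, 0.0256, 0.1352]
tcp_rot: [-1.571, -0.009, -0.092]
force: [0.4, 0.4, -0.5]
opening: 0.0246
[0.55417848 0.02573172 0.13311942] [-1.571141   -0.00554935 -0.09174252] 0.024719677501229657 [-0.5872388  -0.39589814 -0.641093  ]
```

View pics/s33.png

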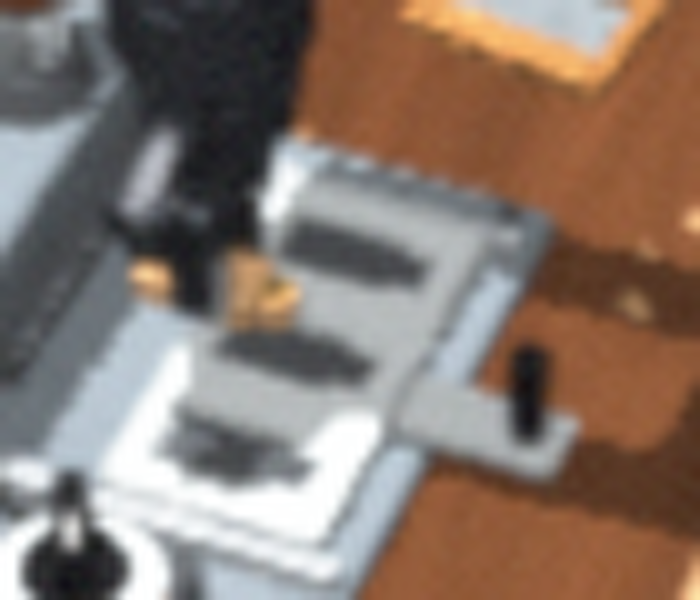

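```bash
python3 -m handwheel '[[0,0,0,-1,-4,0,-1],[0,0,0,-2,-9,0,-1],[0,0,-0.05,-3,-14,0,-1],[0,0,-0.115,-3.2,-19,0,-1],[0,0,-0.115,-3.2,-24,0,-1],[0,0,-0.115,-3.2,-29.65,0,-1],[0,0,-0.115,-3.2,-29.65,-4,-1],[0,0,-0.115,-3.2,-29.65,-7,-1]]'
python3 -m handwheel '[[0,0,0,0,0,0,-1],[0,0,0,0,0,0,-1],[0,0,0,0,0,0,-1]]'
python3 - <<'E'
from h import *
s=get("side"); crop(s,295,140,375,200,10,"pics/s34.png")
st=read_state();print(st["ee_pos"],st["tcp_rot"],st["opening"],st["force"])
E
```

```text
time: 54.95
ee_pos: [0.5197, -0.2732, 0.0586]
tcp_rot: [-1.571, -0.0, -0.211]
force: [-0.7, 0.6, -0.8]
opening: 0.0245
time: 55.25
ee_pos: [0.5214, -0.2706, 0.0618]
tcp_rot: [-1.572, -0.002, -0.206]
force: [0.2, -0.2, 0.3]
opening: 0.0246
[ 0.52161452 -0.27071375  0.06221234] [-1.57212789 -0.00266249 -0.20582388] 0.024409550110845276 [-0.12616973  0.00804723  0.02207652]
```

View pics/s34.png

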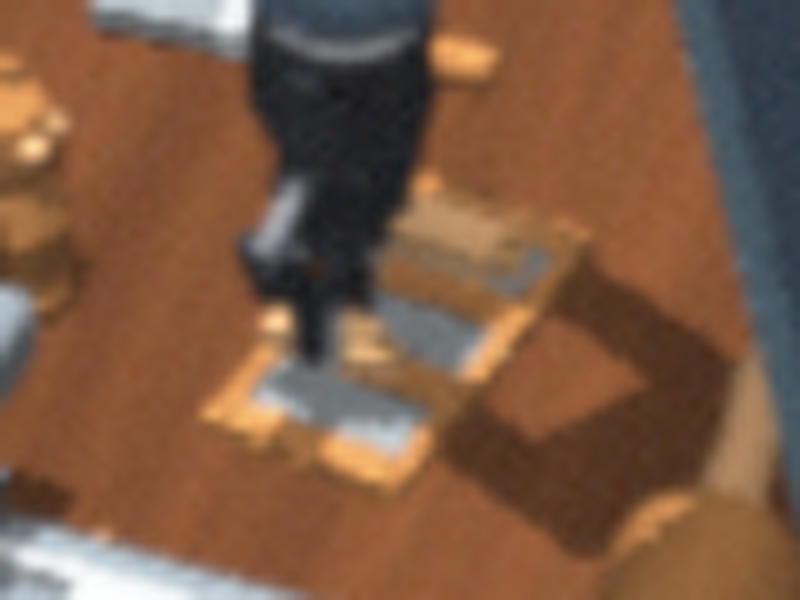

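```bash
python3 -m handwheel '[[0,0,0,0,0,-1,-1],[0,0,0,0,0,-2,-1],[0,0,0,0,0,-2.7,-1],[0,0,0,0,0,-3.1,-1],[0,0,0,0,0,-3.1,-1],[0,0,0,0,0,-3.1,-1]]'
```

```text
time: 55.9
ee_pos: [0.5201, -0.27, 0.0308]
tcp_rot: [-1.57, 0.001, -0.206]
force: [-5.1, 4.5, 14.8]
opening: 0.0245
```

```bash
python3 -m handwheel '[[0,0,0,0,0,0,-0.1],[0,0,0,0,0,0,-0.1],[0,0,0,0,0,0,-0.1],[0,0,0,0,0,3,-0.1],[0,0,0,0,0,8,0],[0,0,0,-4,4,12,0],[0,0,0,-8,8,12,0],[0,0,0,-12,12,12,0]]'
python3 - <<'E'
from h import *
s=get("side");t=get("top"); crop(s,295,140,375,200,10,"pics/s35.png"); crop(t,250,130,450,230,4,"pics/t35.png")
crop(t,255,165,290,200,20,"pics/t35d.png")
st=read_state();print(st["ee_pos"],st["tcp_rot"],st["opening"],st["force"])
for f in fobs(t,amin=40,ztop=0.020,box=(380,180,445,225)): print(f)
E
```

```text
time: 56.7
ee_pos: [0.4211, -0.1712, 0.1493]
tcp_rot: [-1.572, -0.003, -0.207]
force: [-0.2, 0.7, -0.2]
opening: 0.0428
[ 0.41511825 -0.16550162  0.14670394] [-1.56676651  0.00801822 -0.20513344] 0.04230805754866847 [ 0.43001539 -0.79832881 -0.09971784]
{'px': (np.float64(429.6), np.float64(204.9)), 'area': 101.5, 'me': array([ 0.4963, -0.3847]), 'L': np.float64(0.0562), 'mid': np.float64(-0.0022), 'W': np.float64(0.0247), 'yaw': np.float64(-0.196), 'org': array([ 0.4931, -0.384 ])}
{'px': (np.float64(393.5), np.float64(197.7)), 'area': 106.5, 'me': array([ 0.5209, -0.2698]), 'L': np.float64(0.0569), 'mid': np.float64(-0.0025), 'W': np.float64(0.0346), 'yaw': np.float64(-0.203), 'org': array([ 0.5175, -0.2691])}
```

View pics/s35.png

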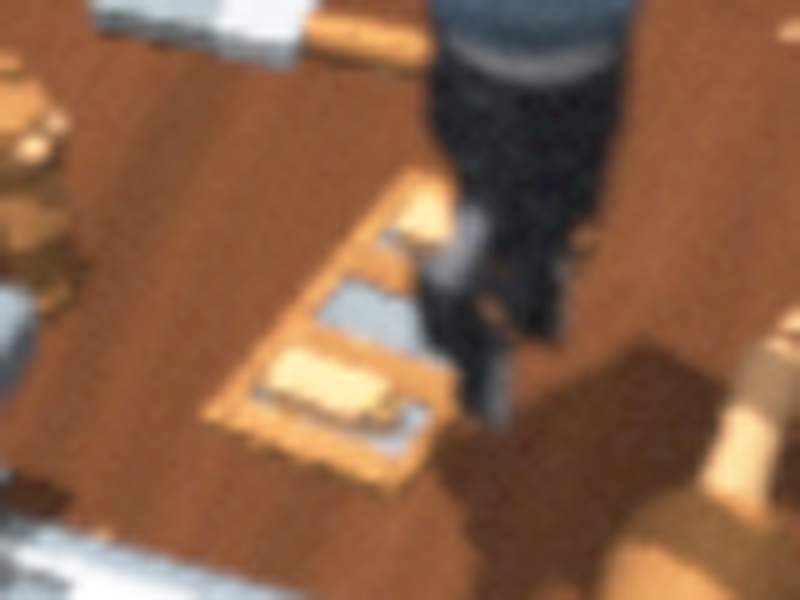

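View pics/t35.png

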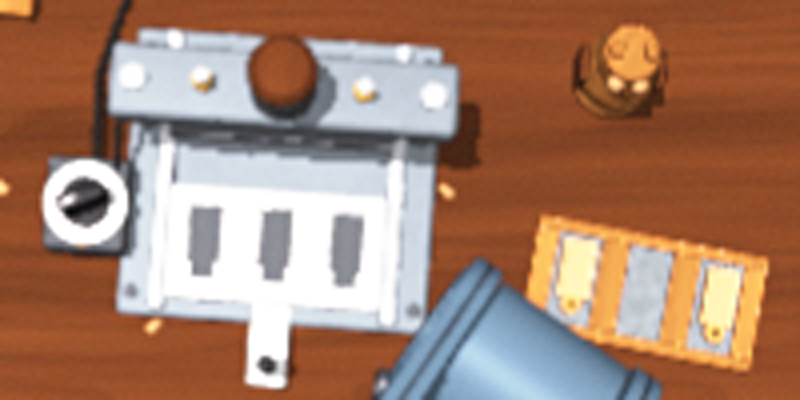

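View pics/t35d.png

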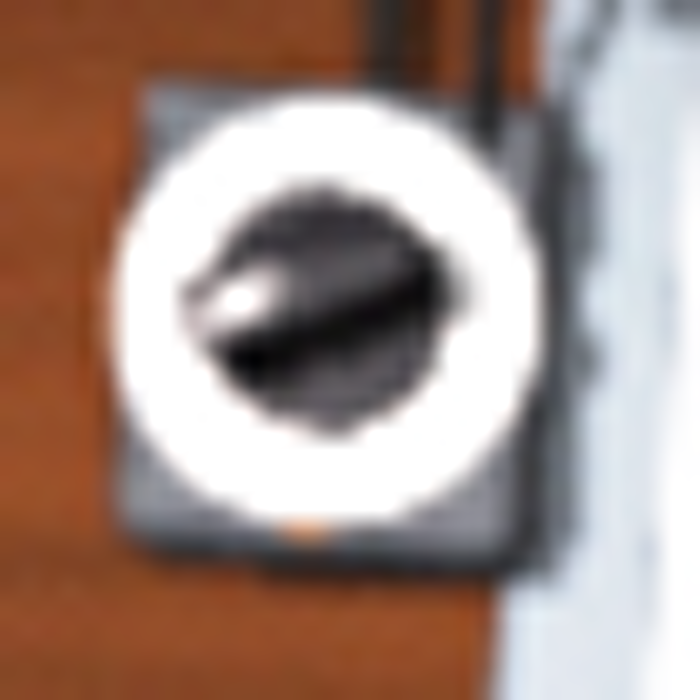

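```bash
python3 - <<'E'
from h import *
t=get("top");s=get("side")
for z in (.045,.05,.055): print(plane(t,[(270.97,179.9)],z).round(4))
# press frame prediction of box etc
crop(s,265,215,305,250,20,"pics/s36.png")
hsv=cv2.cvtColor(t["frame"],cv2.COLOR_RGB2HSV)
P=plane(t,[(270.97,179.9)],.047)[0]
for z in (.045,.05,.08,.085,.09): print(z,proj(s,[P[0],P[1],z]).round(1),proj(t,[P[0],P[1],z]).round(1))
E
```

```text
[[0.5803 0.1208 0.045 ]]
[[0.5796 0.1201 0.05  ]]
[[0.5788 0.1195 0.055 ]]
0.045 [[281.9 238.6]] [[271. 180.]]
0.05 [[281.8 237.8]] [[270.9 179.8]]
0.08 [[281.3 232.3]] [[269.7 178.4]]
0.085 [[281.3 231.4]] [[269.5 178.2]]
0.09 [[281.2 230.5]] [[269.2 178. ]]
```

View pics/s36.png

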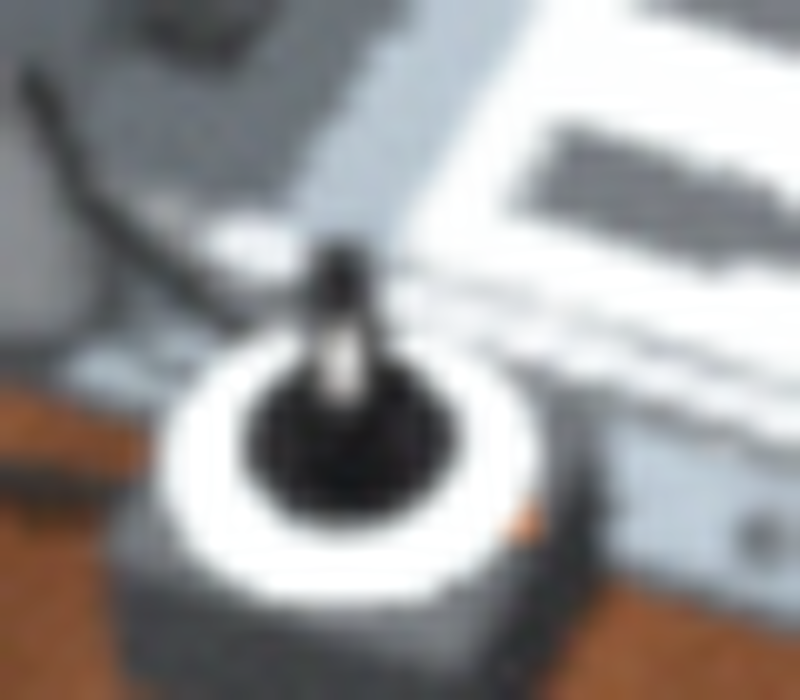

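```bash
python3 - <<'E'
from h import *
t=get("top");s=get("side")
for yaw in (1.75,1.92,2.05):
    a=np.array([np.cos(yaw),np.sin(yaw),0])*.019
    c=np.array([.579,.1198,.086])
    print(yaw,((proj(s,[c-a,c+a])-[265,215]+.475)*20).round(0).tolist(),((proj(t,[c-a,c+a])-[255,165]+.475)*20).round(0).tolist())
E
```

```text
1.75 [[360.0, 253.0], [322.0, 412.0]] [[423.0, 255.0], [182.0, 302.0]]
1.92 [[342.0, 253.0], [340.0, 413.0]] [[418.0, 235.0], [187.0, 322.0]]
2.05 [[328.0, 254.0], [354.0, 412.0]] [[411.0, 221.0], [193.0, 337.0]]
```

```bash
python3 -m handwheel '[[0,0,-0.15,0,4,1,0.1],[0,0,-0.3,1,8,2,0.1],[0,0,-0.45,2,12,3,0.1],[0,0,-0.6,4,16,3,0.1],[0,0,-0.75,6,20,3,0.1],[0,0,-0.9,9,24,3,0.1],[0,0,-1.005,13,28,3,0.1],[0,0,-1.005,16,28.5,1,0.1]]'
python3 -m handwheel '[[0,0,0,0,0,0,0.1],[0,0,0,0,0,0,0.1],[0,0,0,0,0,0,0.1]]'
```

```text
time: 57.8
ee_pos: [0.5807, 0.1143, 0.1619]
tcp_rot: [-1.566, -0.001, -1.215]
force: [1.0, -0.9, -0.3]
opening: 0.0469
time: 58.1
ee_pos: [0.5773, 0.1108, 0.1598]
tcp_rot: [-1.571, -0.0, -1.212]
force: [0.3, -0.8, -1.7]
opening: 0.0472
```

```bash
python3 -m handwheel '[[0,0,0,0.2,0.9,0,0.1],[0,0,0,0.2,0.9,-2,0.1],[0,0,0,0.2,0.9,-4,0.1],[0,0,0,0.2,0.9,-4,0.1],[0,0,0,0.2,0.9,-4,0.1]]'
python3 - <<'E'
from h import *
s=get("side"); crop(s,255,200,315,250,12,"pics/s37.png")
st=read_state();print(st["ee_pos"],st["tcp_rot"],st["opening"],st["force"])
E
```

```text
time: 58.6
ee_pos: [0.5791, 0.1203, 0.1211]
tcp_rot: [-1.57, -0.0, -1.212]
force: [0.6, 0.0, 0.2]
opening: 0.0469
[0.57967514 0.12039144 0.12162724] [-1.56865944e+00 -6.83277520e-04 -1.21220253e+00] 0.04688985980766727 [0.26633291 0.31968223 1.05972886]
```

View pics/s37.png

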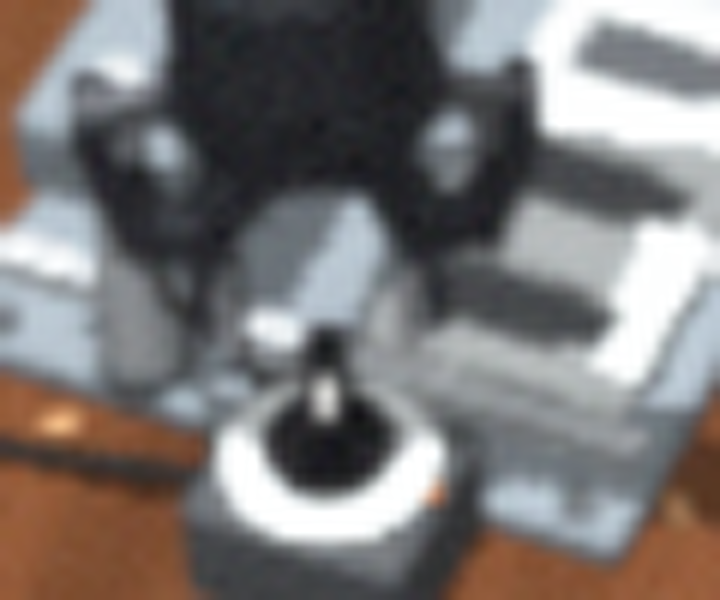

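```bash
python3 -m handwheel '[[0,0,0,0,0,-1.5,0.1],[0,0,0,0,0,-3,0.1],[0,0,0,0,0,-3.8,0.1],[0,0,0,0,0,-3.8,0.1]]'
python3 -m handwheel '[[0,0,0,0,0,0,-1],[0,0,0,0,0,0,-1],[0,0,0,0,0,0,-1],[0,0,0,0,0,0,-1]]' 40
```

```text
time: 59.05
ee_pos: [0.5789, 0.1204, 0.0819]
tcp_rot: [-1.571, 0.0, -1.212]
force: [-0.6, 0.4, 1.0]
opening: 0.0468
time: 59.45
ee_pos: [0.5797, 0.1205, 0.0831]
tcp_rot: [-1.569, -0.001, -1.212]
force: [-0.7, -0.0, 5.5]
opening: 0.0133
```

Gripped on the bar (14 mm). Turn anticlockwise in steps and watch for the stop.

```bash
python3 -m handwheel '[[0,0,0.1,0,0,0,-1],[0,0,0.22,0,0,0,-1],[0,0,0.34,0,0,0,-1],[0,0,0.46,0,0,0,-1],[0,0,0.58,0,0,0,-1],[0,0,0.7,0,0,0,-1],[0,0,0.8,0,0,0,-1],[0,0,0.9,0,0,0,-1]]'
python3 - <<'E'
from bench import read_state
s=read_state(); print(s["tcp_rot"],s["wrist_torque"],s["opening"],s["ee_pos"])
E
python3 -m handwheel '[[0,0,0.05,0,0,0,-1],[0,0,0.1,0,0,0,-1],[0,0,0.15,0,0,0,-1],[0,0,0.2,0,0,0,-1],[0,0,0.2,0,0,0,-1]]'
python3 - <<'E'
from bench import read_state
s=read_state(); print(s["tcp_rot"],s["wrist_torque"],s["opening"],s["ee_pos"])
E
```

```text
time: 60.25
ee_pos: [0.5799, 0.1206, 0.0831]
tcp_rot: [-1.57, -0.002, -0.308]
force: [0.3, 1.4, 5.4]
opening: 0.0132
[-1.56996936 -0.00190606 -0.30774943] [ 0.05697152  0.10409809 -0.05187731] 0.013183389306905194 [0.57987571 0.12063584 0.0830996 ]
time: 60.75
ee_pos: [0.5799, 0.1207, 0.0831]
tcp_rot: [-1.57, -0.002, -0.11]
force: [-0.7, -0.1, 5.4]
opening: 0.0133
[-1.57028345 -0.00213506 -0.11032371] [0.13206392 0.08573903 0.02789395] 0.013306253304690879 [0.579924   0.12070891 0.08312992]
```

```bash
python3 -m handwheel '[[0,0,0.04,0,0,0,-1],[0,0,0.06,0,0,0,-1],[0,0,0.06,0,0,0,-1]]'
python3 - <<'E'
from bench import read_state
s=read_state(); print(s["tcp_rot"],s["wrist_torque"])
E
python3 -m handwheel '[[0,0,0.06,0,0,0,-1],[0,0,0.06,0,0,0,-1],[0,0,0.06,0,0,0,-1]]'
python3 - <<'E'
from bench import read_state
s=read_state(); print(s["tcp_rot"],s["wrist_torque"])
E
```

```text
time: 61.05
ee_pos: [0.5801, 0.1207, 0.0831]
tcp_rot: [-1.57, -0.002, -0.053]
force: [-0.5, 0.6, 5.7]
opening: 0.0131
[-1.56990606 -0.00240921 -0.0531816 ] [ 0.13037755  0.06104467 -0.72971661]
time: 61.35
ee_pos: [0.5801, 0.1207, 0.0832]
tcp_rot: [-1.569, -0.002, 0.003]
force: [-1.6, 0.6, 7.2]
opening: 0.0133
[-1.56922648 -0.00241246  0.00343588] [ 0.05066858  0.10629288 -1.99073549]
```

```bash
python3 -m handwheel '[[0,0,-0.05,0,0,0,-1],[0,0,-0.05,0,0,0,0],[0,0,-0.05,0,0,0,0.1],[0,0,-0.05,0,0,0,0.1],[0,0,-0.05,0,0,3,0.1],[0,0,-0.05,0,0,8,0.1],[0,0,-0.05,-4,0,11,0.1],[0,0,-0.05,-9,4,11,0.1]]'
python3 -m handwheel '[[0,0,0,-4,4,0,0.1],[0,0,0,-8,8,0,0.1],[0,0,0,-10,12,0,0.1],[0,0,0,-10,16,0,0.1],[0,0,0,-10,16,0,0.1]]'
python3 - <<'E'
from h import *
s=get("side");t=get("top"); cv2.imwrite("pics/side38.png",s["frame"][:,:,::-1]); cv2.imwrite("pics/top38.png",t["frame"][:,:,::-1])
crop(t,255,165,290,200,20,"pics/t38d.png"); crop(s,310,145,360,185,14,"pics/s38b.png")
st=read_state();print(st["ee_pos"],st["time"],st["opening"],st["force"])
for f in fobs(t,amin=40,ztop=0.020,box=(380,180,445,225)): print(f)
E
```

```text
time: 62.15
ee_pos: [0.503, 0.1499, 0.1964]
tcp_rot: [-1.571, -0.009, -0.044]
force: [0.3, 1.0, 0.4]
opening: 0.0468
time: 62.65
ee_pos: [0.3985, 0.3163, 0.1923]
tcp_rot: [-1.568, -0.001, -0.035]
force: [0.4, -0.6, -0.8]
opening: 0.0467
[0.39943121 0.31247548 0.19172423] 62.75 0.04676111965096247 [-0.31522214  0.10035294 -0.1680728 ]
{'px': (np.float64(429.6), np.float64(204.9)), 'area': 101.5, 'me': array([ 0.4963, -0.3847]), 'L': np.float64(0.0562), 'mid': np.float64(-0.0022), 'W': np.float64(0.0247), 'yaw': np.float64(-0.196), 'org': array([ 0.4931, -0.384 ])}
{'px': (np.float64(393.5), np.float64(197.6)), 'area': 107.5, 'me': array([ 0.5211, -0.2699]), 'L': np.float64(0.0576), 'mid': np.float64(-0.0024), 'W': np.float64(0.0345), 'yaw': np.float64(-0.21), 'org': array([ 0.5178, -0.2692])}
```

View pics/t38d.png

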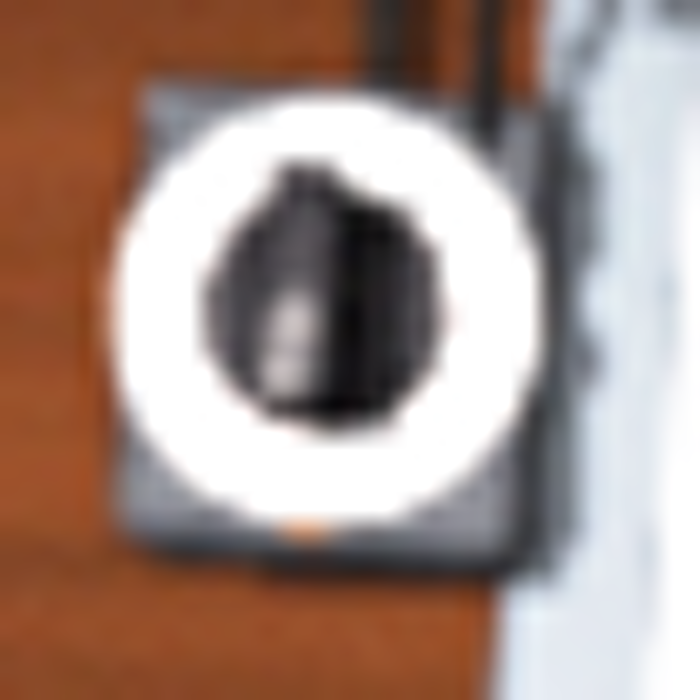

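View pics/top38.png

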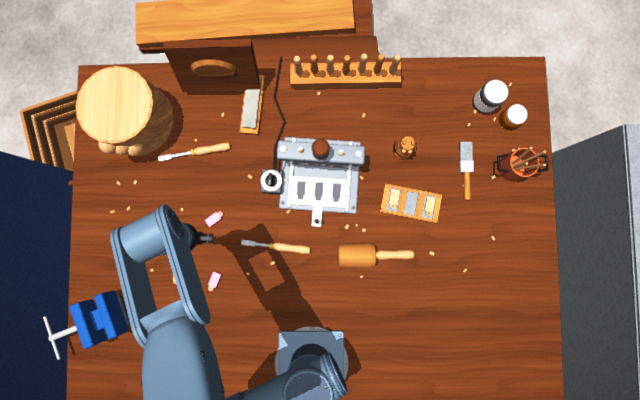

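View pics/s38b.png

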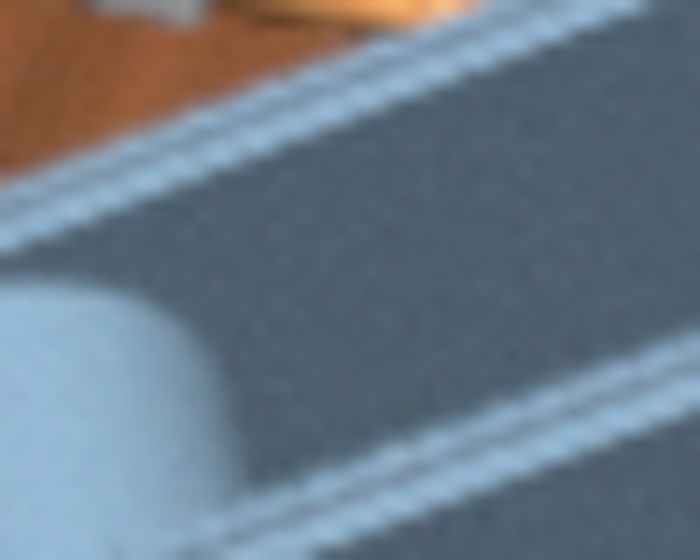

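```bash
python3 -m handwheel '[[0,0,0,-3,4,2,0.1],[0,0,0,-6,8,4,0.1],[0,0,0,-9,12,4,0.1],[0,0,0,-12,16,4,0.1],[0,0,0,-14,18,4,0.1],[0,0,0,-14,18,4,0.1],[0,0,0,-14,18,4,0.1]]'
python3 - <<'E'
from h import *
s=get("side");t=get("top"); crop(s,310,145,360,185,14,"pics/s39b.png"); crop(t,375,180,445,225,10,"pics/t39.png")
st=read_state();print(st["ee_pos"],st["time"],st["qvel"].round(3))
E
```

```text
time: 63.45
ee_pos: [0.2606, 0.4909, 0.2315]
tcp_rot: [-1.572, -0.0, -0.041]
force: [-0.3, -0.8, -0.2]
opening: 0.0468
[0.26146373 0.49035073 0.23171172] 63.55 [-0.01  -0.004 -0.002  0.004 -0.001  0.006]
```

View pics/s39b.png

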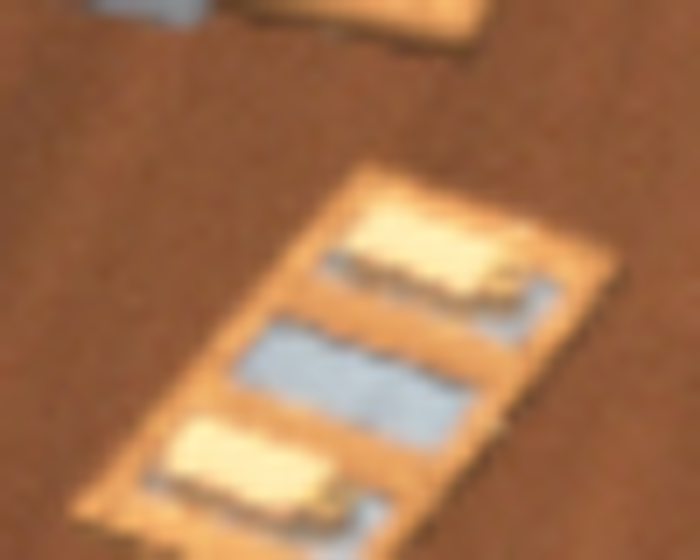

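View pics/t39.png

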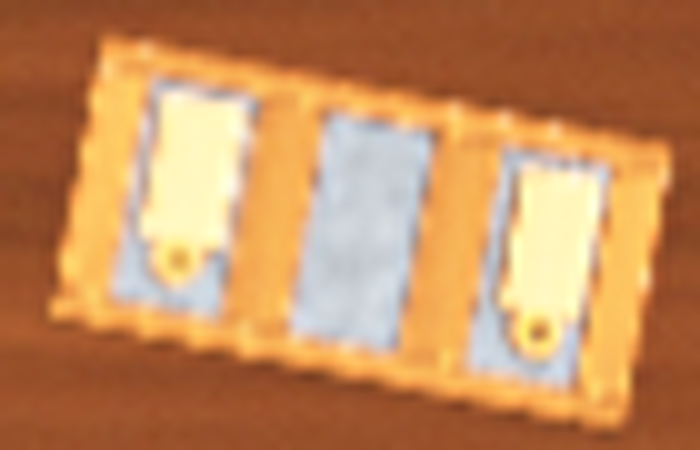

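```bash
python3 -c "
from bench import env
print(env.close_job())"
```

```text
the job is handed in; nothing more can be done
None
```

The job is done and handed in. It reported no verdict, so what follows rests on my own checks.

- **Fobs:** I found two pale fobs and left the two pink look-alikes alone. No third showed in either view, even after the arm had moved off the area it was hiding.
- **First press failed:** I placed the fobs in nests 1 and 3 and pushed the bed home. The plunger then stopped about 1.5 mm short. I drew the bed out and pressed both fobs down with the fingertips. The side view suggests the fob in nest 3 had been sitting slightly tilted.
- **Second press:** The plunger reached its full travel of about 18 mm and I held it there for roughly 1.5 s at about 24 N. The heat was still on.
- **Display board:** I drew the bed out and laid the fobs in the two outer compartments. They look flat and sit within about 2 mm of centre in the camera views.
- **Heat dial:** I turned it to its anticlockwise stop, where the wrist felt 2 Nm. It now points at the off mark.
- **Final state:** At about 64 s the plunger was up, the other tools and the owl looked where they started, and the gripper touched nothing.

I judged flatness in the board by eye and from the height at which each fob touched down when placed. I did not probe it there. One mask-based width reading for the left fob came out too wide (34 mm instead of 26 mm). I put that down to the board's edge being picked up, because the enlarged view looked normal.

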